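Load the microscope's filter-cube carrier in the bench vise

TASK

Take the filter-cube carrier from its tray by the upright handle, set it flat and centred on the bed of the vise between the jaws, and crank the vise until the jaw grips the carrier firmly. With the carrier clamped, push every filter cube on the bench down into a bay of the carrier, whichever you like, until it clicks fully home. Then wind the jaw back off the carrier by about one full turn of the crank, lift the loaded carrier out by its handle and lay it flat in its tray again, without disturbing the stack of dishes or the bottle.

Things in the scene. Friction and masses are not known exactly. Their poses are not given: they have to be found in the camera images.
- vise: Low grey bench vise, fixed. Origin: on the bench, 50 mm from the fixed jaw's face, on the centre line; x points from the fixed jaw to the crank. Steel bed x = -110 to +200 mm, 200 mm wide (y), top 22 mm above the bench. Fixed jaw 25 mm thick, face at x = -50 mm. Both jaws are 200 mm wide and 46 mm above the bench at the top. Gearbox x = 100 to 170 mm, 72 mm high, carries the crank.
- seat (a point): Point on the top of the vise bed, on its centre line, where the middle of the carrier's underside lies when the carrier is centred and touches the fixed jaw (40 mm from the fixed jaw's face). Axes as the vise.
- jaw_face (a point): Middle of the gripping face of the moving jaw, 36 mm above the bench. In the seat's frame its x is 62 mm with the crank at 0, and 40 mm when it touches a carrier lying against the fixed jaw. Axes as the vise.
- jaw: The moving jaw, 22 mm thick. Cranking clockwise slides it (and the carrier) towards the fixed jaw, 20 mm a turn (3.18 mm per rad). It is sprung on its screw, 6 N per mm: after contact it stays put while the crank turns on and the grip grows 19 N per rad, to a hard stop 1.9 rad past contact. About 1 rad past contact is firm; 8 N is the least that counts. Its x-axis is the vise's.
- crank (a joint): Crank angle in rad, 0 with the jaw fully open (start 0 to 1.5), growing clockwise seen from above, which closes the jaw; range 0 to 16. It turns round and round about an upright axis and stays where it is left, the vise keeping its grip; friction 0.13 N m (about 3 N at the knob). At 0 its arm points along the vise's +x. A carrier against the fixed jaw is touched at about 6.9 rad.
- crank_axis (a point): Point on the crank's upright axis at the height of point knob_mid, 118 mm above the bench.
- knob_mid (a point): Point on the axis of the crank's black upright knob, 10 mm below its top, 118 mm above the bench. The knob is 22 mm in diameter, stands 84 to 128 mm above the bench, 50 mm from the crank axis, and spins freely on its pin: it can be pinched from above and led round without turning the wrist. The 16 mm wide arm passes beneath it, its top at 84 mm.
- carrier: Loose aluminium filter-cube carrier, 0.4 kg empty, 80 mm (x) x 238 mm (y) x 34 mm high, symmetric under a half turn. Origin: centre of the underside. In the middle stands a black handle, 20 mm (x) x 34 mm (y), its top 90 mm above the underside; grasp it across x. Four bays in a row along y, two on each side of the handle. The jaws grip the two long sides (the faces at x = +-40 mm). It starts in the tray.
- bay1 (a point): Centre of the floor of carrier bay 1, at carrier y = -94 mm, 10 mm above its underside, 24 mm below its top. Bay 47 mm (x) x 39 mm (y); from each x side a sprung steel ball stands 4 mm into it, 12.5 mm above the floor. A cube just put in rests on them 15 mm too high; a push of about 10 N drives it past and they snap into its waist, holding it on the floor.
- bay2 (a point): Centre of the floor of carrier bay 2, at carrier y = -48 mm, 10 mm above its underside, 24 mm below its top. Bay 47 mm (x) x 39 mm (y); from each x side a sprung steel ball stands 4 mm into it, 12.5 mm above the floor. A cube just put in rests on them 15 mm too high; a push of about 10 N drives it past and they snap into its waist, holding it on the floor.
- bay3 (a point): Centre of the floor of carrier bay 3, at carrier y = 48 mm, 10 mm above its underside, 24 mm below its top. Bay 47 mm (x) x 39 mm (y); from each x side a sprung steel ball stands 4 mm into it, 12.5 mm above the floor. A cube just put in rests on them 15 mm too high; a push of about 10 N drives it past and they snap into its waist, holding it on the floor.
- bay4 (a point): Centre of the floor of carrier bay 4, at carrier y = 94 mm, 10 mm above its underside, 24 mm below its top. Bay 47 mm (x) x 39 mm (y); from each x side a sprung steel ball stands 4 mm into it, 12.5 mm above the floor. A cube just put in rests on them 15 mm too high; a push of about 10 N drives it past and they snap into its waist, holding it on the floor.
- cube1: Loose grey filter cube, 44 mm (x) x 36 mm (y) x 64 mm high, 80 g, standing on the bench; all are alike and symmetric under a half turn. Origin: centre of the underside. Heavy steel foot (centre of mass 17 mm up) with a narrower 3 mm lead-in, waist cut in on the x sides; amber windows on the y sides. Grasp it across x (44 mm) on the upper part; its x goes along the carrier's x. Home in a bay, its top 40 mm stand out. Two to four of these cubes are present.
- cube2: Loose grey filter cube, 44 mm (x) x 36 mm (y) x 64 mm high, 80 g, standing on the bench; all are alike and symmetric under a half turn. Origin: centre of the underside. Heavy steel foot (centre of mass 17 mm up) with a narrower 3 mm lead-in, waist cut in on the x sides; amber windows on the y sides. Grasp it across x (44 mm) on the upper part; its x goes along the carrier's x. Home in a bay, its top 40 mm stand out. Two to four of these cubes are present.
- cube3: Loose grey filter cube, 44 mm (x) x 36 mm (y) x 64 mm high, 80 g, standing on the bench; all are alike and symmetric under a half turn. Origin: centre of the underside. Heavy steel foot (centre of mass 17 mm up) with a narrower 3 mm lead-in, waist cut in on the x sides; amber windows on the y sides. Grasp it across x (44 mm) on the upper part; its x goes along the carrier's x. Home in a bay, its top 40 mm stand out. Two to four of these cubes are present.
- cube4: Loose grey filter cube, 44 mm (x) x 36 mm (y) x 64 mm high, 80 g, standing on the bench; all are alike and symmetric under a half turn. Origin: centre of the underside. Heavy steel foot (centre of mass 17 mm up) with a narrower 3 mm lead-in, waist cut in on the x sides; amber windows on the y sides. Grasp it across x (44 mm) on the upper part; its x goes along the carrier's x. Home in a bay, its top 40 mm stand out. Two to four of these cubes are present.
- tray: Fixed shallow grey plastic tray, 106 mm (x) x 264 mm (y), walls 5 mm thick and 16 mm high, inside 96 x 254 mm. Origin: centre of the underside; the inner floor is 5 mm higher. The carrier lies in it with its y along the tray's y, either way round.
- dishes: Bystander: stack of three culture dishes, 93 mm across, 45 mm high; origin centre of the underside. Leave alone.
- reagent: Bystander: closed brown bottle, 60 mm across, 130 mm high; origin centre of the underside. Leave alone.

How it is judged:
By the outcome, as a careful person would: the job done as asked, in the order asked, and still so for the second after the job is handed in, with the robot touching nothing.
Of cube1, cube2, cube3, cube4 only 2 to 4 are there at a start; the rules pass over those that are not, and their reading is None.
At some moment in a run one of cube1, cube2, cube3, cube4 may be knocked a few centimetres aside while the robot is not near it.
Once in a run the grip may slacken for a moment while it holds something.
It also fails if it takes over 210 s, if anything falls off the work surface, if the arm or the gripper's body presses on something with over 40 N, if the wrist force passes 120 N, or if a joint passes its speed limit or range.

ROBOT

A 6-joint arm with a two-finger parallel gripper is mounted at the origin on the work surface. World frame = base frame: x ahead of the robot, y to its left, z up, the work surface at z = 0. Lengths are in m, angles in rad, forces in N, time in s.
With the tool pointing down it reaches from about 0.325 to 0.75 m from the base axis. Payload 7.6 kg.
Tool frame: the origin (TCP) lies at the centre of the arm's flange, where the gripper is bolted on; the fingertips stand 173 mm ahead of it and the grasp point (between the pads) lies ahead of it (r.grasp_offset is the y of the grasp point in the tool frame, in m); y points along the fingers, x is the direction in which the jaws open and shut, and the axes are right-handed (so a half turn about y gives the same grasp; the last joint's range is limited). The gripper opens to 85 mm and grips with 20 to 120 N. Pads are 22 mm wide; open, the fingers measure 114 mm over their backs; the gripper's body (76 mm by 85 mm) begins 54 mm behind the grasp point. The pads swing forward as they close: fully open they stand 13 mm farther back than shut.
Start: joints at [-1.308, 0.052, 1.401, -0, 1.689, -0.07], TCP at [0.172, -0.496, 0.405] pointing down, gripper open.
Joint ranges: [-2.9, 2.9], [-0.91, 2.17], [0.12, 2.37], [-1.06, 4.2], [0.26, 2.73], [-2.93, 2.93]. Speed limits (rad/s): [2.57, 2.57, 3.01, 3.14, 3.14, 3.14].

INTERFACE

Orientations are given as a unit quaternion [w, x, y, z].
In Python, from rig import sensors, eyes, r gives the robot as it stands.
- The arm moves only by the shell command python3 -m jog 'ROWS' [OPENING]. ROWS is JSON, a list of rows, each a list of 4 numbers: the shift along the tool's x, y, z normalised to -1 to 1, where 1 is 0.25 m, then the turn about the tool's y normalised to -1 to 1, where 1 is 90 degrees. In form: [[dx, dy, dz, yaw], ...]. A call has 1 to 5 rows; each row is the pose to reach, as a shift and turn from the pose commanded when the call began, along the tool's axes at that moment; what a row does not reach only later rows make up. A row lasts 1/8 s, in which the tool goes at most 62.5 mm and 10.7 degrees, less where a joint would pass 70% of its speed; a pose out of reach is approached as far as the arm can. A call with a number of a shift or a turn outside -1 to 1 is refused whole. A call with a gripper value outside its range is refused whole. OPENING is the gripper's target within -1 to 1 (fully open at 1, half-way at 0, shut at -1), set as the call begins (- or left out, the last holds). The fingers move at their own pace and stop on an object; the grip force is fixed at half the most. Time passes only in rows, so rows that repeat a pose let the fingers close. It gives the time, the measured TCP pose, the force and the opening at its end, in the units of the state.
- sensors.get_obs(): the state, without advancing time (a new reading comes with each control period).
- eyes.get_image(name): name is "scene" or "side" or "wrist"; returns the picture (384x512x3 uint8, red, green, blue); there is no depth.
- eyes.camera_model(name): a dict with "intrinsics" (3x3 intrinsics, pixels), "R" (3x3) and "t" (3): a world point X has camera coordinates R X + t. Camera axes: x right, y down, z forward; pixel columns grow to the right and rows downward; lengths in m; the calibration is good to about 2 mm. A picture is of the moment at which its call begins: read the wrist's pose just before it. camera_model takes no time and is no camera call; for the wrist camera it gives the pose at the moment of the call.
- r.hand_in(): hands the job in, once; it reports no verdict.
The state is a dict: "t": time; "q": joint angles; "qvel": joint speeds; "tau": joint torques, N m; "tool_pos": TCP position; "eef_rot": TCP orientation; "force": force on the tool from outside, world axes, zero at the start; "torque": the same for the moment, N m; "grip_width": opening from 0.0 (shut) to 1.0 (fully open).
Only numpy, scipy, OpenCV 4.12 (cv2) and the standard library are available. Lean on these libraries where they do the work, as an engineer would, in place of code of your own. Each camera call takes 0.05 s, during which the arm holds its last target.

## Working session

There is one attempt and no reset: what is moved stays moved. The work goes in short steps, Python scripts to look and compute and a shell command to move; the robot and the scene stay as the last step left them, time stands still between calls to the robot, and variables do not carry over. Pictures are saved under pics/ and viewed, and the job is handed in when it is done.

```bash
ls; mkdir -p pics
cat > h.py <<'E'
import numpy as np, cv2
from rig import sensors, eyes, r
def snap(name,fn):
    im=eyes.get_image(name); cv2.imwrite('pics/'+fn+'.png',cv2.cvtColor(im,cv2.COLOR_RGB2BGR)); return im
def cast(cm,uv,z):
    K=np.array(cm['intrinsics']);R=np.array(cm['R']);t=np.array(cm['t'])
    d=R.T@np.linalg.inv(K)@np.array([uv[0],uv[1],1.]);c=-R.T@t
    return c+d*(z-c[2])/d[2]
def proj(cm,X):
    p=np.array(cm['intrinsics'])@(np.array(cm['R'])@np.array(X)+np.array(cm['t']));return p[:2]/p[2]
E
python3 - <<'E'
from h import *
o=sensors.get_obs();print(o, r.grasp_offset)
for n in['scene','side','wrist']:
    cm=eyes.camera_model(n);snap(n,n+'0');R=np.array(cm['R']);print(n,cm['intrinsics'],R,-R.T@np.array(cm['t']))
E
```

```text
pics
{'t': 0.0, 'q': array([-1.30829215e+00,  5.28721332e-02,  1.40170996e+00,  9.61888114e-06,
        1.68859490e+00, -7.03261809e-02]), 'qvel': array([-6.38853682e-04,  2.95684146e-04, -6.59873193e-05, -1.13529275e-03,
       -3.77856690e-04,  1.07134186e-03]), 'tau': array([ 4.11800993e-04, -3.81672263e+01, -3.60187697e+01,  3.13129635e-05,
        6.17038604e-03,  1.50328918e-05]), 'tool_pos': array([ 0.17153238, -0.49616698,  0.40386115]), 'eef_rot': array([ 0.57627543, -0.57555771,  0.41069806, -0.40983784]), 'force': array([ 0.85765256, -0.34054406,  0.60275039]), 'torque': array([-0.02573223, -0.06099936,  0.0096623 ]), 'grip_width': 0.9977768742767488} 0.1547
scene [[369.68209518   0.         261.73647008]
 [  0.         369.68209518 198.1137295 ]
 [  0.           0.           1.        ]] [[ 0.64462407  0.76426943  0.01876283]
 [ 0.50679746 -0.40882656 -0.75895796]
 [-0.57237762  0.49875152 -0.65086925]] [ 1.19602847 -0.53428944  0.76853442]
side [[461.54525276   0.         264.84094904]
 [  0.         461.54525276 192.94592001]
 [  0.           0.           1.        ]] [[-0.98666725 -0.16272931 -0.00262998]
 [-0.11560407  0.71212692 -0.69246729]
 [ 0.1145576  -0.68293076 -0.72144448]] [0.42572776 0.93136324 1.07463095]
wrist [[277.42309526   0.         258.89667308]
 [  0.         277.42309526 193.9359364 ]
 [  0.           0.           1.        ]] [[ 3.25626847e-01 -9.45498001e-01 -8.28993505e-04]
 [-8.93588365e-01 -3.08035599e-01  3.26517845e-01]
 [-3.08977329e-01 -1.05582197e-01 -9.45190674e-01]] [ 0.25062569 -0.46853693  0.37220281]
```

View pics/scene0.png

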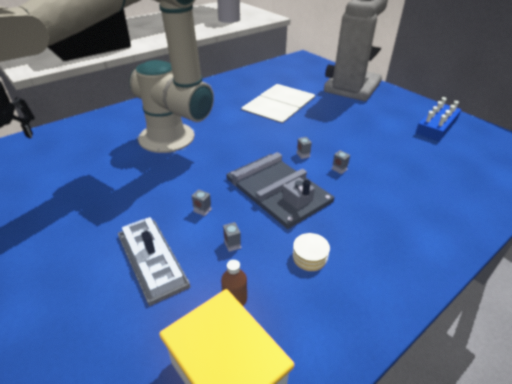

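View pics/side0.png

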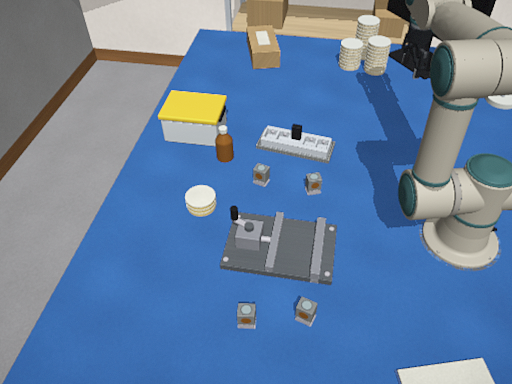

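View pics/wrist0.png

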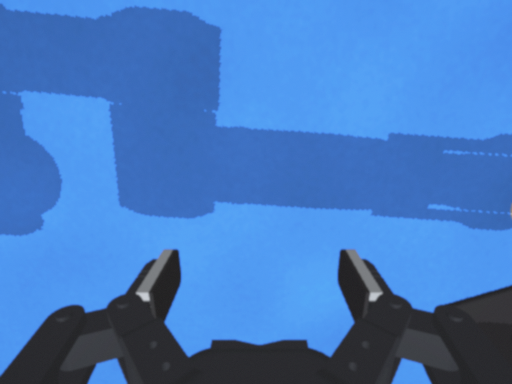

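Run:
```python
import cv2
im=cv2.imread('pics/side0.png');cv2.imwrite('pics/side0a.png',cv2.resize(im[200:340,170:350],None,fx=4.4,fy=4.2,interpolation=cv2.INTER_CUBIC))
cv2.imwrite('pics/side0b.png',cv2.resize(im[90:220,170:350],None,fx=4.4,fy=4.4,interpolation=cv2.INTER_CUBIC))
```

```text
(no output)
```

View pics/side0a.png

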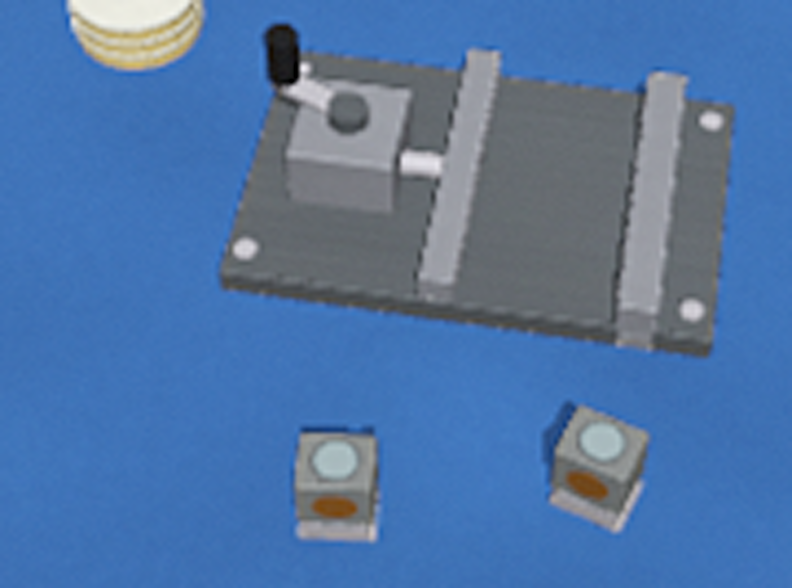

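View pics/side0b.png

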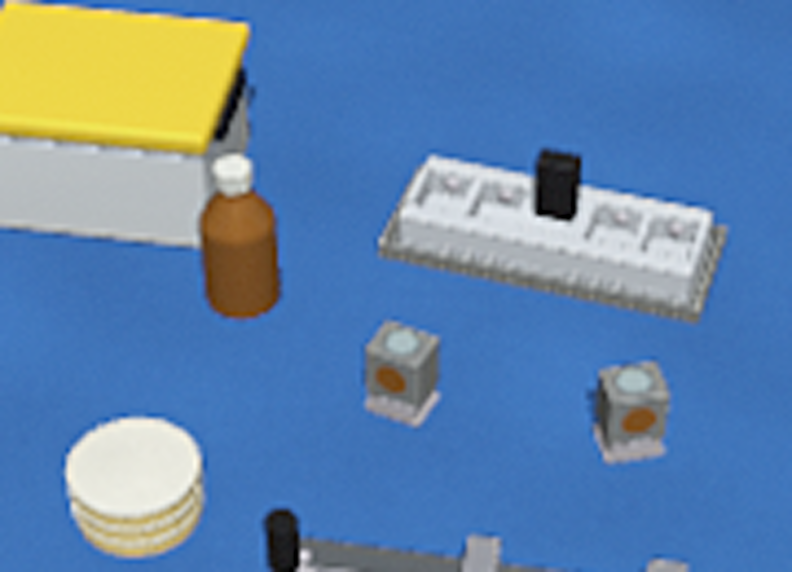

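Run:
```python
from h import *
cm=eyes.camera_model('side')
a=lambda u,v:(u/4.4+170-.4,v/4.2+200-.4)
b=lambda u,v:(u/4.4+170-.4,v/4.4+90-.4)
P={'vNL':(a(221,275),.022),'vNR':(a(711,343),.022),'vFR':(a(733,105),.022),'vFL':(a(300,50),.022),
'fixfaceN':(a(621,312),.046),'fixfaceF':(a(650,73),.046),'axis':(a(348,108),.09),'knobtop':(a(284,32),.128),
'jawfaceN':(a(454,285),.046),'jawfaceF':(a(499,55),.046),
'c1':(a(335,460),.064),'c2':(a(602,440),.064),'c3':(b(403,342),.064),'c4':(b(634,380),.064),
'bottle':(b(234,162),.13),'dish':(b(134,466),.045),
'tNL':(b(380,248),.016),'tNR':(b(698,318),.016),'tFR':(b(727,228),.016),
'cNL':(b(402,215),.039),'cFL':(b(430,155),.039),'cFR':(b(714,210),.039),'cNR':(b(692,275),.039),
'handle':(b(560,160),.095)}
for k,(uv,z) in P.items():print(k,np.round(cast(cm,uv,z),3))
```

```text
vNL [0.67  0.226 0.022]
vNR [0.365 0.229 0.022]
vFR [0.363 0.029 0.022]
vFL [0.661 0.025 0.022]
fixfaceN [0.421 0.231 0.046]
fixfaceF [0.421 0.03  0.046]
axis [0.606 0.129 0.09 ]
knobtop [0.651 0.103 0.128]
jawfaceN [0.523 0.227 0.046]
jawfaceF [0.523 0.029 0.046]
c1 [0.568 0.371 0.064]
c2 [0.423 0.334 0.064]
c3 [ 0.616 -0.136  0.064]
c4 [ 0.447 -0.123  0.064]
bottle [ 0.762 -0.24   0.13 ]
dish [ 0.784 -0.001  0.045]
tNL [ 0.662 -0.292  0.016]
tNR [ 0.405 -0.25   0.016]
tFR [ 0.389 -0.361  0.016]
cNL [ 0.647 -0.308  0.039]
cFL [ 0.637 -0.388  0.039]
cFR [ 0.402 -0.354  0.039]
cNR [ 0.413 -0.273  0.039]
handle [ 0.525 -0.327  0.095]
```

```bash
cat >> h.py <<'E'
from scipy.spatial.transform import Rotation as Ro
def pose():
    o=sensors.get_obs();w,x,y,z=o['eef_rot'];M=Ro.from_quat([x,y,z,w]).as_matrix()
    return o,np.array(o['tool_pos']),M
def yawdeg(M):return np.degrees(np.arctan2(M[1,0],M[0,0]))
def go(x,y,zg,yaw=None):
    "grasp point target -> normalised dx,dy,dz,yaw"
    o,p,M=pose();y0=yawdeg(M)
    d=M.T@(np.array([x,y,zg+r.grasp_offset])-p)/.25
    dy=0 if yaw is None else -((yaw-y0+180)%360-180)/90
    print('t %.2f'%o['t'],'grasp',np.round(p-[0,0,r.grasp_offset],4),'yaw %.1f'%y0,'tilt',np.round(M[:,1],3),'F',np.round(o['force'],1),'g %.2f'%o['grip_width'])
    print('  rows:',np.round(d,3),round(dy,3))
def st():
    o,p,M=pose();print('t %.2f'%o['t'],'grasp',np.round(p-[0,0,r.grasp_offset],4),'yaw %.1f'%yawdeg(M),'F',np.round(o['force'],1),'T',np.round(o['torque'],2),'g %.3f'%o['grip_width'],'q6 %.2f'%o['q'][5])
E
python3 -c "
from h import *
print(pose()[2]);go(.525,-.331,.2,-98.4)"
```

```text
[[ 3.26652450e-01 -3.29580366e-04  9.45144469e-01]
 [-9.45143822e-01  1.10747359e-03  3.26652613e-01]
 [-1.15438083e-03 -9.99999332e-01  5.02581163e-05]]
t 0.15 grasp [ 0.1715 -0.4962  0.2494] yaw -70.9 tilt [-0.     0.001 -1.   ] F [-0.2  0.1 -0.6] g 1.00
  rows: [-0.162  0.198  1.552] 0.305
```

```bash
python3 -m jog '[[-0.05,0.05,0.25,0.1],[-0.1,0.1,0.5,0.2],[-0.16,0.2,0.75,0.3],[-0.16,0.2,1,0.3],[-0.16,0.2,1,0.305]]' 1; python3 -c "
from h import *
go(.525,-.331,.2,-98.4)"
```

```text
t: 0.78
tool_pos: [0.3974, -0.3748, 0.3537]
eef_rot: [0.463, -0.463, 0.535, -0.534]
force: [-1.3, 0.2, 0.7]
grip_width: 0.999
t 0.78 grasp [ 0.3974 -0.3748  0.199 ] yaw -98.1 tilt [-0.001  0.002 -1.   ] F [-1.3  0.2  0.7] g 1.00
  rows: [-0.246 -0.004  0.481] 0.003
```

```bash
python3 -m jog '[[-0.12,-0.02,0.24,0],[-0.245,-0.02,0.4,0],[-0.245,-0.02,0.4,0]]'
python3 - <<'E'
from h import *
st(); cm=eyes.camera_model('wrist');snap('wrist','w1');np.save('cm_w1.npy',cm,allow_pickle=True)
E
```

```text
t: 1.15
tool_pos: [0.5046, -0.3292, 0.359]
eef_rot: [0.463, -0.463, 0.535, -0.534]
force: [-0.9, -0.2, 0.0]
grip_width: 1.001
t 1.15 grasp [ 0.5046 -0.3292  0.2043] yaw -98.2 F [-0.9 -0.2  0. ] T [-0.09 -0.01  0.  ] g 1.001 q6 1.07
```

View pics/w1.png

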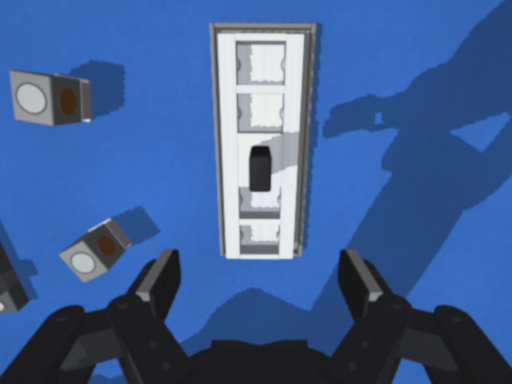

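```bash
python3 - <<'E'
from h import *
cm=np.load('cm_w1.npy',allow_pickle=True).item()
im=cv2.imread('pics/w1.png');hsv=cv2.cvtColor(im,cv2.COLOR_BGR2HSV)
m=((hsv[...,2]>190)&(hsv[...,1]<40)).astype(np.uint8)
m=cv2.morphologyEx(m,cv2.MORPH_CLOSE,np.ones((3,3)))
cs,_=cv2.findContours(m,cv2.RETR_EXTERNAL,cv2.CHAIN_APPROX_NONE);c=max(cs,key=cv2.contourArea)
q=cv2.approxPolyDP(cv2.convexHull(c),5,True)[:,0];print(q)
P=np.array([cast(cm,u,.039) for u in q]);print(P.round(4))
uv=np.float64([[218,34],[305,34],[298,258],[226,258]])
P=np.array([cast(cm,u,.039) for u in uv]);print(P.round(4),P.mean(0))
d=(P[0]+P[1]-P[2]-P[3])/2;print(np.linalg.norm(d[:2]),np.degrees(np.arctan2(d[1],d[0])))
uv=np.float64([[210,23],[317,23]])
print([cast(cm,u,.016).round(4) for u in uv])
for u in([25,100],[83,262]):print(cast(cm,u,.064))
E
python3 -c "
import cv2
im=cv2.imread('pics/w1.png');cv2.imwrite('pics/w1a.png',cv2.resize(im[10:270,190:340],None,fx=2.3,fy=2.3,interpolation=cv2.INTER_CUBIC))"
```

```text
[[302  34]
 [292 256]
 [227 257]
 [218  34]]
[[ 0.6367 -0.3881  0.039 ]
 [ 0.4057 -0.3546  0.039 ]
 [ 0.4155 -0.2777  0.039 ]
 [ 0.6477 -0.3119  0.039 ]]
[[ 0.6477 -0.3119  0.039 ]
 [ 0.6363 -0.3908  0.039 ]
 [ 0.402  -0.3614  0.039 ]
 [ 0.4143 -0.2763  0.039 ]] [ 0.52507285 -0.33509606  0.039     ]
0.2361122890106008 -7.916684909507263
[array([ 0.663 , -0.3036,  0.016 ]), array([ 0.648 , -0.4073,  0.016 ])]
[ 0.61591384 -0.13275525  0.064     ]
[ 0.44683363 -0.12570205  0.064     ]
```

View pics/w1a.png

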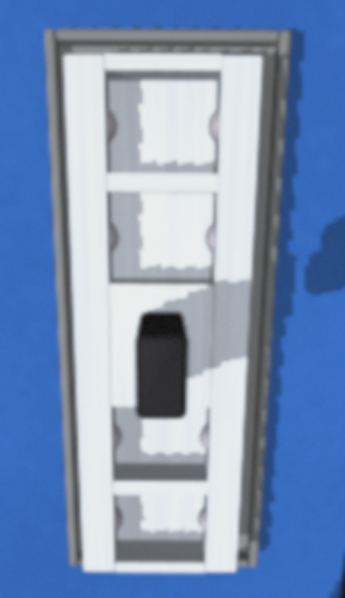

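Run:
```python
from h import *
cm=np.load('cm_w1.npy',allow_pickle=True).item()
f=lambda u,v:(u/2.3+190-.3,v/2.3+10-.3)
P=np.array([cast(cm,f(*u),.039) for u in((62,54),(265,54),(236,571),(83,571))]);print(P.round(4),P.mean(0))
d=(P[0]+P[1]-P[2]-P[3])/2;print(np.linalg.norm(d[:2]),np.degrees(np.arctan2(d[1],d[0])))
H=np.array([cast(cm,f(*u),.095) for u in((137,338),(187,338),(185,415),(137,415))]);print(H.round(4),H.mean(0))
T=np.array([cast(cm,f(*u),.016) for u in((46,30),(291,30),(257,565),(70,565))]);print(T.round(4),T.mean(0))
d=(T[0]+T[1]-T[2]-T[3])/2;print(np.linalg.norm(d[:2]),np.degrees(np.arctan2(d[1],d[0])))
go(.5255,-.3345,.083,-97.7)
```

```text
[[ 0.6485 -0.3108  0.039 ]
 [ 0.637  -0.3908  0.039 ]
 [ 0.403  -0.3547  0.039 ]
 [ 0.4144 -0.276   0.039 ]] [ 0.52572758 -0.33307792  0.039     ]
0.2367238911812408 -8.612672049412344
[[ 0.5422 -0.3263  0.095 ]
 [ 0.5396 -0.3445  0.095 ]
 [ 0.5101 -0.3399  0.095 ]
 [ 0.5127 -0.3217  0.095 ]] [ 0.52614406 -0.33306068  0.095     ]
[[ 0.6632 -0.3034  0.016 ]
 [ 0.6483 -0.4065  0.016 ]
 [ 0.3904 -0.3678  0.016 ]
 [ 0.4054 -0.2643  0.016 ]] [ 0.52685024 -0.33551054  0.016     ]
0.2607546514678075 -8.577094792276213
t 1.20 grasp [ 0.5032 -0.3303  0.2044] yaw -98.3 tilt [-0.001  0.    -1.   ] F [-0.8 -0.4  0.7] g 1.00
  rows: [0.004 0.486 0.091] -0.006
```

```bash
python3 -c "
from h import *
go(.526,-.333,.082,-98.6)"; python3 -m jog '[[-0.003,0,0.095,0.004],[-0.003,0.25,0.095,0.004],[-0.003,0.47,0.095,0.004],[-0.003,0.49,0.095,0.004],[-0.003,0.49,0.095,0.004]]'; python3 -c "
from h import *
go(.526,-.333,.082,-98.6)"
```

```text
t 1.20 grasp [ 0.5032 -0.3303  0.2044] yaw -98.3 tilt [-0.001  0.    -1.   ] F [-0.8 -0.4  0.7] g 1.00
  rows: [-0.002  0.49   0.092] 0.004
t: 1.82
tool_pos: [0.526, -0.3345, 0.2394]
eef_rot: [-0.46, 0.46, -0.536, 0.538]
force: [0.5, 0.4, 0.3]
grip_width: 1.005
t 1.82 grasp [ 0.526  -0.3345  0.0847] yaw -98.8 tilt [ 0.002 -0.002 -1.   ] F [0.5 0.4 0.3] g 1.00
  rows: [-0.006  0.011 -0.001] -0.002
```

Close on the handle.

```bash
python3 -m jog '[[-0.005,0.01,0,0],[-0.005,0.01,0,0],[-0.005,0.01,0,0],[-0.005,0.01,0,0],[-0.005,0.01,0,0]]' -1; python3 -m jog '[[0,0,0,0],[0,0,0,0]]'; python3 -c "
from h import *
st()"
```

```text
t: 2.45
tool_pos: [0.5265, -0.3324, 0.2353]
eef_rot: [-0.46, 0.46, -0.536, 0.537]
force: [-1.0, -0.1, 3.5]
grip_width: 0.221
t: 2.7
tool_pos: [0.5265, -0.3324, 0.2353]
eef_rot: [-0.46, 0.46, -0.536, 0.537]
force: [-1.1, -0.6, 6.1]
grip_width: 0.223
t 2.70 grasp [ 0.5265 -0.3324  0.0806] yaw -98.7 F [-1.1 -0.6  6.1] T [0.08 0.14 0.09] g 0.223 q6 1.10
```

```bash
python3 -m jog '[[0,-0.02,0,0],[0,-0.1,0,0],[0,-0.25,0,0],[0,-0.4,0,0],[0,-0.55,0,0]]' -1; python3 -m jog '[[0,0,0,0]]'; python3 -c "
from h import *
st();go(.468,.129,.216,0)"
```

```text
t: 3.32
tool_pos: [0.5262, -0.3319, 0.374]
eef_rot: [0.46, -0.46, 0.537, -0.536]
force: [1.1, 0.3, -5.2]
grip_width: 0.224
t: 3.45
tool_pos: [0.5265, -0.3321, 0.3766]
eef_rot: [-0.461, 0.46, -0.534, 0.539]
force: [1.4, -0.4, -5.0]
grip_width: 0.222
t 3.45 grasp [ 0.5265 -0.3321  0.2219] yaw -98.7 F [ 1.4 -0.4 -5. ] T [-0.03 -0.06  0.  ] g 0.222 q6 1.10
t 3.45 grasp [ 0.5265 -0.3321  0.2219] yaw -98.7 tilt [ 0.006 -0.004 -1.   ] F [ 1.4 -0.4 -5. ] g 0.22
  rows: [-1.788  0.014 -0.512] -1.097
```

```bash
python3 -m jog '[[-0.1,0,-0.03,-0.05],[-0.25,0,-0.07,-0.15],[-0.45,0,-0.13,-0.25],[-0.65,0,-0.19,-0.36],[-0.85,0,-0.25,-0.45]]'; python3 -c "
from h import *
go(.468,.129,.216,0)"
```

```text
t: 4.08
tool_pos: [0.4962, -0.111, 0.3698]
eef_rot: [-0.618, 0.619, -0.344, 0.341]
force: [0.8, -0.8, -4.8]
grip_width: 0.227
t 4.08 grasp [ 0.4962 -0.111   0.2151] yaw -58.0 tilt [-0.003  0.001 -1.   ] F [ 0.8 -0.8 -4.8] g 0.23
  rows: [-0.874 -0.002  0.414] -0.644
```

```bash
python3 -m jog '[[-0.15,0,0.07,-0.11],[-0.35,0,0.15,-0.22],[-0.55,0,0.25,-0.33],[-0.75,0,0.35,-0.44],[-0.87,0,0.41,-0.55]]'; python3 -m jog '[[0,0,0,-0.05],[0,0,0,-0.1],[0,0,0,-0.1]]'
python3 - <<'E'
from h import *
go(.468,.129,.216,0)
snap('side','s2');snap('wrist','w2');np.save('cm_w2.npy',eyes.camera_model('wrist'),allow_pickle=True)
E
```

```text
t: 4.7
tool_pos: [0.4687, 0.1285, 0.37]
eef_rot: [-0.705, 0.705, -0.052, 0.05]
force: [-0.1, -0.4, -5.2]
grip_width: 0.222
t: 5.08
tool_pos: [0.4693, 0.1263, 0.3702]
eef_rot: [-0.707, 0.707, 0.0, -0.003]
force: [0.7, 0.3, -5.1]
grip_width: 0.225
t 5.08 grasp [0.4693 0.1263 0.2155] yaw 0.2 tilt [-0.003 -0.001 -1.   ] F [ 0.7  0.3 -5.1] g 0.22
  rows: [-0.005 -0.002  0.011] 0.003
```

View pics/s2.png

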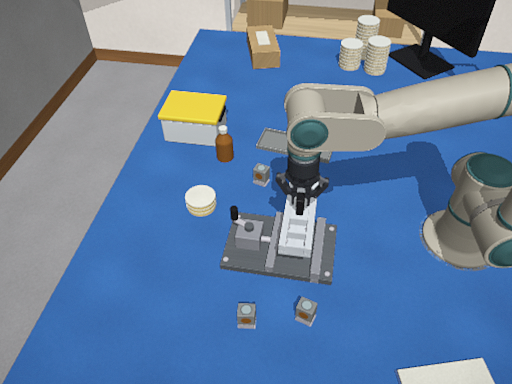

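View pics/w2.png

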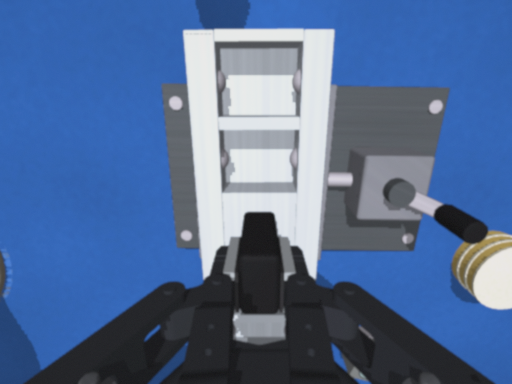

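Run:
```python
from h import *
cm=np.load('cm_w2.npy',allow_pickle=True).item()
for u in((163,84),(448,88),(415,250),(177,249)):print(cast(cm,u,.022).round(4))
for u in((359,155),(433,156),(422,219),(358,220)):print('g',cast(cm,u,.072).round(4))
print('axis',cast(cm,(400,191),.09).round(4))
u=[cast(cm,u,.19-.0056*0) for u in((184,30),(333,30))];print(u)
```

```text
[0.3659 0.2242 0.022 ]
[0.6698 0.2207 0.022 ]
[0.6712 0.0239 0.022 ]
[0.3619 0.0245 0.022 ]
g [0.5654 0.1581 0.072 ]
g [0.6374 0.1573 0.072 ]
g [0.6397 0.0904 0.072 ]
g [0.5727 0.0891 0.072 ]
axis [0.6018 0.1274 0.09  ]
[array([0.43292842, 0.24065819, 0.19      ]), array([0.50330605, 0.24074607, 0.19      ])]
```

```bash
python3 -c "
import cv2
im=cv2.imread('pics/scene0.png');cv2.imwrite('pics/scene0a.png',cv2.resize(im[140:240,215:345],None,fx=6,fy=6,interpolation=cv2.INTER_CUBIC))"
```

```text
(no output)
```

View pics/scene0a.png

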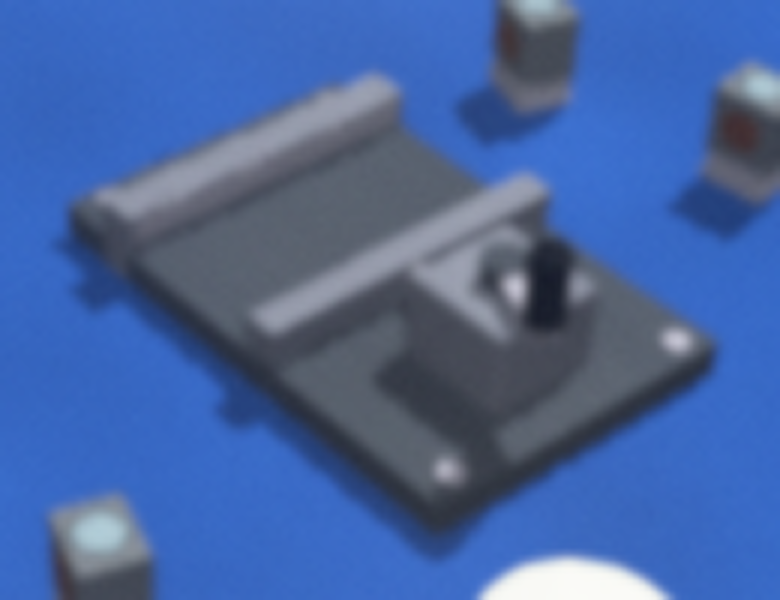

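Run:
```python
from h import *
cm=eyes.camera_model('scene')
f=lambda u,v:(u/6+215-.4,v/6+140-.4)
for n,u,z in(('bed +x-y',(434,502),.022),('bed +x+y',(716,342),.022),('fj face +y',(402,98),.046),('fj face -y',(127,222),.046),('jaw -y in',(255,315),.046),('jaw+y in',(522,173),.046),('axis',(505,255),.095),('knob',(555,240),.128)):print(n,cast(cm,f(*u),z).round(4))
go(.465,.1265,.12,0)
```

```text
bed +x-y [0.6702 0.0225 0.022 ]
bed +x+y [0.6761 0.2187 0.022 ]
fj face +y [0.4321 0.218  0.046 ]
fj face -y [0.427  0.0229 0.046 ]
jaw -y in [0.5301 0.0266 0.046 ]
jaw+y in [0.528  0.2203 0.046 ]
axis [0.6169 0.114  0.095 ]
knob [0.6519 0.1088 0.128 ]
t 5.17 grasp [0.4694 0.1262 0.2163] yaw 0.2 tilt [-0.002 -0.    -1.   ] F [-0.6  0.7 -5.1] g 0.23
  rows: [-0.017  0.385  0.001] 0.002
```

```bash
python3 -m jog '[[-0.006,0.1,-0.009,0.002],[-0.006,0.2,-0.009,0.002],[-0.006,0.3,-0.009,0.002],[-0.006,0.39,-0.009,0.002],[-0.006,0.39,-0.009,0.002]]'
python3 - <<'E'
from h import *
go(.468,.124,.0976,0)
snap('side','s3');snap('scene','c3')
E
python3 -c "
import cv2
im=cv2.imread('pics/s3.png');a=cv2.resize(im[180:300,210:350],(560,480),interpolation=cv2.INTER_CUBIC)
cv2.imwrite('pics/s3a.png',a)"
```

```text
t: 5.8
tool_pos: [0.4675, 0.1237, 0.2725]
eef_rot: [-0.707, 0.707, -0.002, -0.002]
force: [0.8, -0.2, -6.3]
grip_width: 0.223
t 5.80 grasp [0.4675 0.1237 0.1178] yaw 0.0 tilt [-0.005 -0.001 -1.   ] F [ 0.8 -0.2 -6.3] g 0.22
  rows: [0.003 0.081 0.001] 0.0
```

View pics/s3a.png

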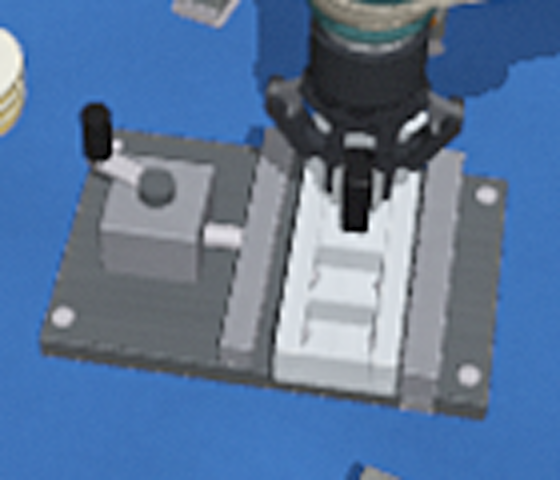

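```bash
python3 -m jog '[[0,0.03,0,0],[0,0.06,0,0],[0,0.075,0,0],[0,0.082,0,0],[0,0.082,0,0]]'; python3 -c "
from h import *
go(.468,.124,.0976,0)"
```

```text
t: 6.52
tool_pos: [0.4681, 0.124, 0.2542]
eef_rot: [-0.707, 0.707, 0.0, -0.0]
force: [-0.2, 0.4, -5.1]
grip_width: 0.225
t 6.53 grasp [0.4681 0.124  0.0995] yaw 0.1 tilt [-0. -0. -1.] F [-0.2  0.4 -5.1] g 0.23
  rows: [-0.001  0.007  0.   ] 0.001
```

```bash
python3 -m jog '[[0,0.008,0,0],[0,0.012,0,0],[0,0.012,0,0]]'; python3 -c "
from h import *
st()"
```

```text
t: 6.9
tool_pos: [0.4684, 0.124, 0.2523]
eef_rot: [0.707, -0.707, -0.001, -0.0]
force: [-2.1, -0.4, 4.9]
grip_width: 0.224
t 6.90 grasp [0.4684 0.124  0.0976] yaw 0.1 F [-2.1 -0.4  4.9] T [-0.2   0.82 -0.03] g 0.224 q6 0.18
```

```bash
python3 -m jog '[[0,0,0,0],[0,0,0,0],[0,0,0,0],[0,0,0,0],[0,-0.01,0,0]]' 1; python3 -m jog '[[0,-0.15,0,0],[0,-0.4,0,0],[0,-0.65,0,0],[0,-0.8,0,0],[0,-0.8,0,0]]'
python3 - <<'E'
from h import *
st()
np.save('cm_w4.npy',eyes.camera_model('wrist'),allow_pickle=True);snap('wrist','w4');snap('side','s4')
E
```

```text
t: 7.52
tool_pos: [0.4681, 0.1239, 0.2536]
eef_rot: [-0.707, 0.707, 0.0, -0.001]
force: [1.2, -0.8, -0.2]
grip_width: 0.996
t: 8.15
tool_pos: [0.4679, 0.124, 0.4576]
eef_rot: [0.708, -0.707, -0.003, -0.002]
force: [-0.1, 0.2, 0.7]
grip_width: 1.002
t 8.15 grasp [0.4679 0.124  0.3029] yaw 0.1 F [-0.1  0.2  0.7] T [-0.03 -0.02  0.02] g 1.002 q6 0.18
```

View pics/w4.png

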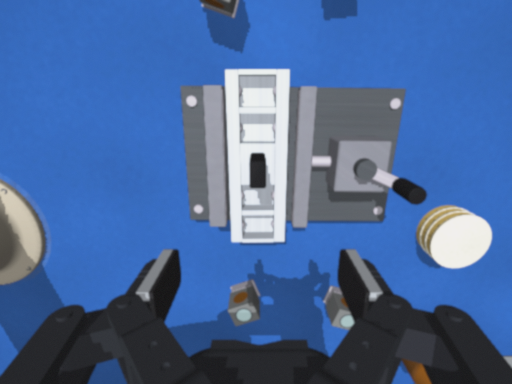

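View pics/s4.png

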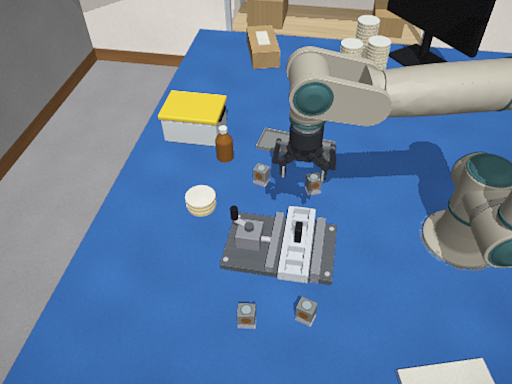

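```bash
python3 -c "
import cv2
im=cv2.imread('pics/w4.png');cv2.imwrite('pics/w4a.png',cv2.resize(im[60:250,170:440],None,fx=2.9,fy=2.9,interpolation=cv2.INTER_CUBIC))"
```

```text
(no output)
```

View pics/w4a.png

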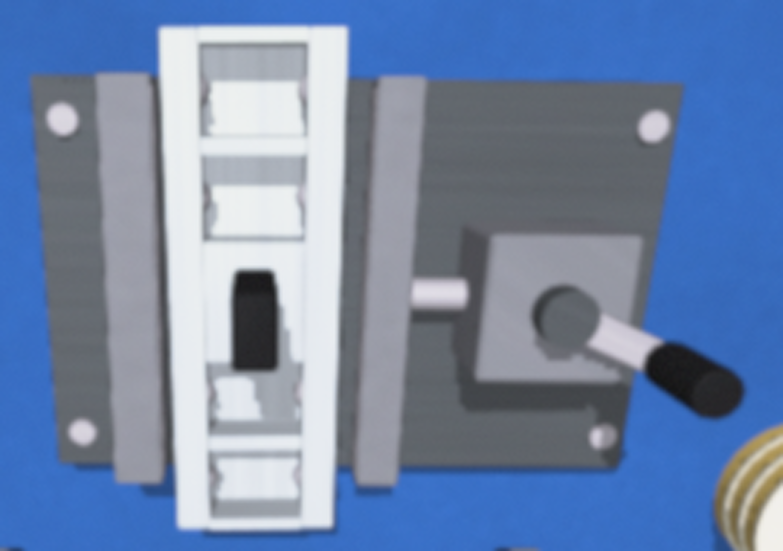

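Run:
```python
from h import *
cm=np.load('cm_w4.npy',allow_pickle=True).item()
f=lambda u,v:(u/2.9+170-.3,v/2.9+60-.3)
for n,u,z in(('bed -x+y',(32,75),.022),('bed +x+y',(684,84),.022),('bed+x-y',(618,463),.022),('bed-x-y',(58,460),.022),
 ('fj+y',(153,74),.046),('fj-y',(164,484),.046),('j+y',(377,77),.046),('j-y',(354,487),.046),
 ('c',(159,27),.056),('c',(348,27),.056),('c',(333,528),.056),('c',(177,528),.056),
 ('g',(489,234),.072),('g',(643,237),.072),('g',(476,380),.072),('axis',(565,316),.088),('knobtop',(715,393),.128),
 ('screw',(62,118),.022),('screw',(654,126),.022),('screw',(603,437),.022),('screw',(82,432),.022)):print(n,cast(cm,f(*u),z).round(4))
```

```text
bed -x+y [0.3645 0.2246 0.022 ]
bed +x+y [0.6708 0.2208 0.022 ]
bed+x-y [0.6681 0.0258 0.022 ]
bed-x-y [0.3608 0.0284 0.022 ]
fj+y [0.4238 0.2241 0.046 ]
fj-y [0.421  0.0254 0.046 ]
j+y [0.5224 0.2229 0.046 ]
j-y [0.52   0.0233 0.046 ]
c [0.4282 0.2421 0.056 ]
c [0.5078 0.2422 0.056 ]
c [0.5087 0.0048 0.056 ]
c [0.428  0.0051 0.056 ]
g [0.5707 0.1579 0.072 ]
g [0.6385 0.1565 0.072 ]
g [0.571  0.0907 0.072 ]
axis [0.6023 0.125  0.088 ]
knobtop [0.6494 0.1037 0.128 ]
screw [0.377  0.2056 0.022 ]
screw [0.6597 0.202  0.022 ]
screw [0.6577 0.0412 0.022 ]
screw [0.375  0.0449 0.022 ]
```

```bash
python3 -c "
from h import *
go(.650,.1035,.16,0)"
```

```text
t 8.25 grasp [0.4681 0.124  0.2984] yaw 0.1 tilt [-0. -0. -1.] F [ 0.9  0.1 -1.5] g 1.00
  rows: [ 0.728  0.553 -0.083] 0.001
```

```bash
python3 -m jog '[[0.2,0.1,-0.02,0],[0.4,0.25,-0.04,0],[0.6,0.4,-0.08,0],[0.728,0.5,-0.083,0],[0.728,0.55,-0.083,0]]' 0
python3 - <<'E'
from h import *
go(.650,.1035,.118,0)
np.save('cm_w5.npy',eyes.camera_model('wrist'),allow_pickle=True);snap('wrist','w5')
E
```

```text
t: 8.88
tool_pos: [0.6508, 0.1029, 0.3099]
eef_rot: [-0.707, 0.707, -0.003, -0.003]
force: [0.3, 0.2, -0.7]
grip_width: 0.501
t 8.88 grasp [0.6508 0.1029 0.1552] yaw 0.0 tilt [-0.008 -0.001 -1.   ] F [ 0.3  0.2 -0.7] g 0.50
  rows: [-0.002  0.149  0.002] 0.0
```

View pics/w5.png

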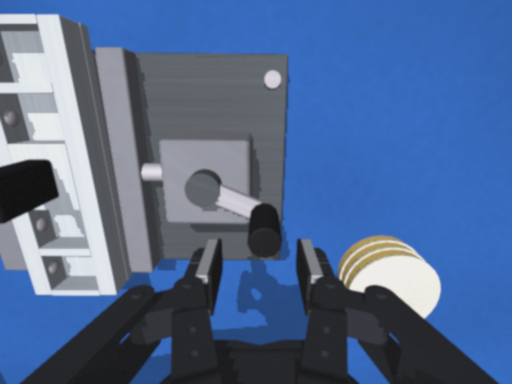

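Run:
```python
from h import *
cm=np.load('cm_w5.npy',allow_pickle=True).item()
print(cast(cm,(264,239),.128),cast(cm,(203,188),.09))
for u in ((163,139),(251,139),(250,223),(166,222)):print(cast(cm,u,.072))
go(.650,.1035,.118,0)
```

```text
[0.65183979 0.10618068 0.128     ] [0.60854539 0.12632008 0.09      ]
[0.57754221 0.15842672 0.072     ]
[0.64249381 0.15846105 0.072     ]
[0.64099945 0.0905506  0.072     ]
[0.57231882 0.09122177 0.072     ]
t 8.93 grasp [0.6499 0.1033 0.1552] yaw 0.1 tilt [-0.009 -0.001 -1.   ] F [-1.   0.2 -1.5] g 0.50
  rows: [0.002 0.149 0.001] 0.001
```

```bash
python3 -m jog '[[0.004,0.05,0.007,0],[0.004,0.1,0.007,0],[0.004,0.145,0.007,0],[0.004,0.149,0.007,0]]'; python3 -m jog '[[0,0,0,0],[0,0,0,0],[0,0,0,0],[0,0,0,0]]' -1;  python3 - <<'E'
from h import *
st()
snap('side','s6');snap('wrist','w6');im=cv2.imread('pics/s6.png');cv2.imwrite('pics/s6a.png',cv2.resize(im[170:290,190:350],(640,480)))
E
```

```text
t: 9.43
tool_pos: [0.6507, 0.1053, 0.278]
eef_rot: [-0.707, 0.707, 0.0, -0.001]
force: [0.6, 0.6, 0.8]
grip_width: 0.503
t: 9.93
tool_pos: [0.6516, 0.105, 0.28]
eef_rot: [-0.707, 0.707, 0.001, 0.001]
force: [5.4, -2.3, 0.8]
grip_width: 0.234
t 9.93 grasp [0.6516 0.105  0.1253] yaw 0.1 F [ 5.4 -2.3  0.8] T [-0.27 -0.75 -0.02] g 0.234 q6 0.10
```

View pics/s6a.png

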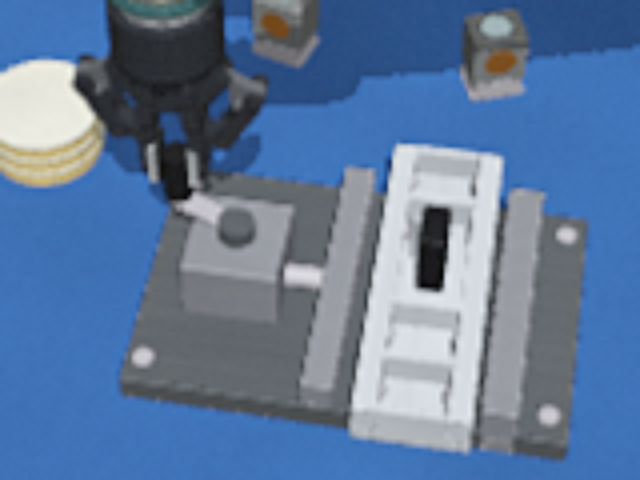

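View pics/w6.png

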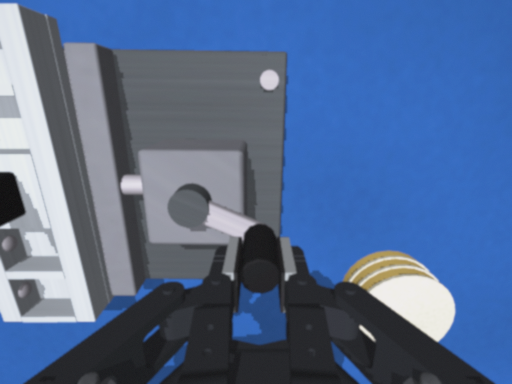

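```bash
python3 -m jog '[[0,0,0,0],[-0.002,0.015,0,0],[-0.002,0.03,0,0],[-0.002,0.035,0,0],[-0.002,0.035,0,0]]' 0;python3 -c "
from h import *
st()"; python3 -m jog '[[0,0,0,0],[0,0,0,0],[0,0,0,0],[0,0,0,0]]' -1;  python3 - <<'E'
from h import *
st()
E
```

```text
t: 10.65
tool_pos: [0.6506, 0.1052, 0.2699]
eef_rot: [-0.707, 0.707, 0.0, -0.001]
force: [-1.0, 0.0, -0.8]
grip_width: 0.501
t 10.65 grasp [0.6506 0.1052 0.1152] yaw 0.1 F [-1.   0.  -0.8] T [ 0.05 -0.02 -0.03] g 0.501 q6 0.10
t: 11.15
tool_pos: [0.6511, 0.105, 0.2709]
eef_rot: [-0.707, 0.707, 0.001, 0.001]
force: [4.4, -1.8, 0.3]
grip_width: 0.238
t 11.15 grasp [0.6511 0.105  0.1162] yaw 0.1 F [ 4.4 -1.8  0.3] T [-0.18 -0.84  0.05] g 0.238 q6 0.10
```

```bash
cat >> h.py <<'E'
A=np.array([.6056,.1247])
def crank(angs,cmd=None):
    o,p,M=pose();c=p[:2] if cmd is None else np.array(cmd)
    k=p[:2]-A;print('knob ang %.1f rad %.2f'%(np.degrees(np.arctan2(-k[1],k[0]))%360,np.arctan2(-k[1],k[0])%6.2832),'radius %.4f'%np.linalg.norm(k),'F',np.round(o['force'],1),'t %.1f'%o['t'],'g %.3f'%o['grip_width'],'z %.4f'%(p[2]-r.grasp_offset))
    for a in angs:
        a=np.radians(a);w=A+.05*np.array([np.cos(a),-np.sin(a)])-c
        d=M.T@np.array([w[0],w[1],0])/.25;print(' [%.3f,0,%.3f,0]'%(d[0],d[2]),end='')
    print()
E
python3 -c "
from h import *
crank([47.4,71.4,95.4,119.4,143.4],(.6506,.1052))"
```

```text
knob ang 23.4 rad 0.41 radius 0.0496 F [ 4.4 -1.8  0.3] t 11.2 g 0.238 z 0.1162
 [-0.045,0,-0.069,0] [-0.116,0,-0.111,0] [-0.199,0,-0.121,0] [-0.278,0,-0.096,0] [-0.341,0,-0.041,0]
```

```bash
python3 -m jog '[[-0.045,0,-0.069,0],[-0.116,0,-0.111,0],[-0.199,0,-0.121,0],[-0.278,0,-0.096,0],[-0.341,0,-0.041,0]]'; python3 -c "
from h import *
crank([167.4,191.4,215.4,239.4,263.4],A+.05*np.array([np.cos(np.radians(143.4)),-np.sin(np.radians(143.4))]))"
```

```text
t: 11.78
tool_pos: [0.5655, 0.096, 0.2708]
eef_rot: [0.708, -0.706, -0.003, -0.001]
force: [21.1, 10.8, -9.0]
grip_width: 0.241
knob ang 144.3 rad 2.52 radius 0.0493 F [21.1 10.8 -9. ] t 11.8 g 0.241 z 0.1161
 [-0.034,0,0.076,0] [-0.035,0,0.159,0] [-0.002,0,0.235,0] [0.059,0,0.291,0] [0.138,0,0.318,0]
```

```bash
sed -i 's/^A=np.*/A=np.array([.6063,.1260])/' h.py; python3 -m jog '[[0.003,0,0.003,0],[0.003,0,0.003,0]]'; python3 -c "
from h import *
crank([167.4,191.4,215.4,239.4,263.4],(.5655+.0007,.0949+.0007))"
```

```text
t: 12.02
tool_pos: [0.5661, 0.0969, 0.2707]
eef_rot: [0.708, -0.706, -0.002, 0.0]
force: [3.3, 5.2, 0.8]
grip_width: 0.24
knob ang 144.1 rad 2.52 radius 0.0496 F [3.3 5.2 0.8] t 12.0 g 0.240 z 0.1160
 [-0.035,0,0.078,0] [-0.035,0,0.161,0] [-0.002,0,0.237,0] [0.059,0,0.294,0] [0.138,0,0.320,0]
```

```bash
python3 -m jog '[[-0.035,0,0.078,0],[-0.035,0,0.161,0],[-0.002,0,0.237,0],[0.059,0,0.294,0],[0.138,0,0.32,0]]'; python3 -c "
from h import *
crank([287.4,311.4,335.4,359.4],A+.05*np.array([np.cos(np.radians(263.4)),-np.sin(np.radians(263.4))]))"
```

```text
t: 12.65
tool_pos: [0.6005, 0.177, 0.2705]
eef_rot: [-0.707, 0.707, 0.0, -0.002]
force: [-3.0, -8.2, 5.0]
grip_width: 0.24
knob ang 263.5 rad 4.60 radius 0.0514 F [-3.  -8.2  5. ] t 12.7 g 0.240 z 0.1158
 [0.083,0,-0.008,0] [0.155,0,-0.049,0] [0.205,0,-0.116,0] [0.222,0,-0.197,0]
```

```bash
python3 -m jog '[[0.083,0,-0.008,0],[0.155,0,-0.049,0],[0.205,0,-0.116,0],[0.222,0,-0.197,0],[0.222,0,-0.197,0]]'; python3 -c "
from h import *
crank([377,393,409,409],A+.05*np.array([np.cos(np.radians(359.4)),-np.sin(np.radians(359.4))]))
snap('side','s7');im=cv2.imread('pics/s7.png');cv2.imwrite('pics/s7a.png',cv2.resize(im[170:290,190:350],(640,480)))"
```

```text
t: 13.28
tool_pos: [0.6566, 0.1255, 0.2707]
eef_rot: [-0.707, 0.707, 0.0, 0.001]
force: [1.8, -2.4, 3.7]
grip_width: 0.236
knob ang 0.6 rad 0.01 radius 0.0503 F [ 1.8 -2.4  3.7] t 13.3 g 0.236 z 0.1160
 [-0.009,0,-0.061,0] [-0.032,0,-0.111,0] [-0.069,0,-0.153,0] [-0.069,0,-0.153,0]
```

View pics/s7a.png

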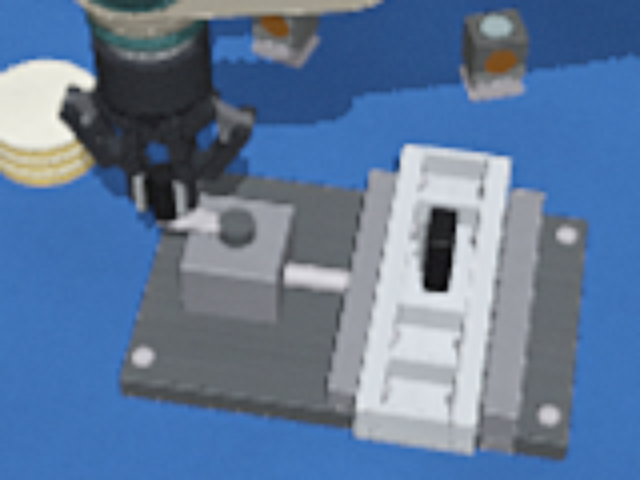

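```bash
python3 -m jog '[[-0.005,0,-0.03,0],[-0.009,0,-0.061,0],[-0.032,0,-0.111,0],[-0.069,0,-0.153,0],[-0.069,0,-0.153,0]]'; python3 -c "
from h import *
crank([422,436,449,455,455],A+.05*np.array([np.cos(np.radians(409)),-np.sin(np.radians(409))]))"
```

```text
t: 13.95
tool_pos: [0.6384, 0.0882, 0.2707]
eef_rot: [-0.707, 0.707, 0.0, -0.001]
force: [-2.4, -1.0, 5.2]
grip_width: 0.243
knob ang 49.6 rad 0.87 radius 0.0496 F [-2.4 -1.   5.2] t 13.9 g 0.243 z 0.1160
 [-0.037,0,-0.026,0] [-0.083,0,-0.043,0] [-0.128,0,-0.049,0] [-0.149,0,-0.048,0] [-0.149,0,-0.048,0]
```

```bash
python3 -m jog '[[-0.037,0,-0.026,0],[-0.083,0,-0.043,0],[-0.128,0,-0.049,0],[-0.149,0,-0.048,0],[-0.149,0,-0.048,0]]'; python3 -c "
from h import *
crank([455])
snap('side','s8');im=cv2.imread('pics/s8.png');cv2.imwrite('pics/s8a.png',cv2.resize(im[170:290,190:350],(640,480)))"
```

```text
t: 14.58
tool_pos: [0.6013, 0.077, 0.2706]
eef_rot: [0.708, -0.707, -0.001, 0.001]
force: [-1.3, 4.4, 5.7]
grip_width: 0.239
knob ang 95.8 rad 1.67 radius 0.0493 F [-1.3  4.4  5.7] t 14.6 g 0.239 z 0.1159
 [0.002,0,-0.003,0]
```

View pics/s8a.png

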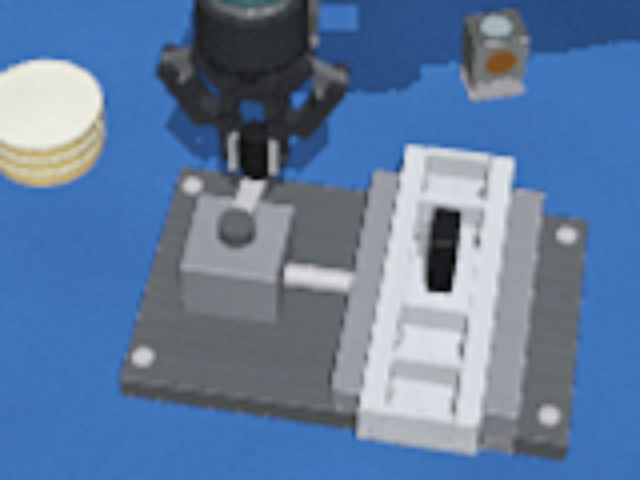

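```bash
python3 -m jog '[[0,0,0,0],[0,0,0,0],[0,-0.1,0,0],[0,-0.3,0,0],[0,-0.54,0,0]]' 0.2; python3 -m jog '[[-0.07,0,-0.24,0],[-0.14,0,-0.48,0],[-0.21,0,-0.72,0],[-0.28,0,-0.95,0],[-0.28,0,-0.95,0]]' 1;python3 -c "
from h import *
st();np.save('cm_w9.npy',eyes.camera_model('wrist'),allow_pickle=True);snap('wrist','w9');snap('side','s9')"
```

```text
t: 15.25
tool_pos: [0.6016, 0.0758, 0.4047]
eef_rot: [-0.707, 0.707, -0.001, -0.002]
force: [1.4, 0.1, 0.7]
grip_width: 0.599
t: 15.88
tool_pos: [0.5307, -0.1652, 0.4045]
eef_rot: [-0.707, 0.707, -0.002, 0.001]
force: [-0.1, 0.3, -0.3]
grip_width: 1.002
t 15.88 grasp [ 0.5307 -0.1652  0.2498] yaw -0.3 F [-0.1  0.3 -0.3] T [ 0.02 -0.02  0.02] g 1.002 q6 -0.36
```

View pics/w9.png

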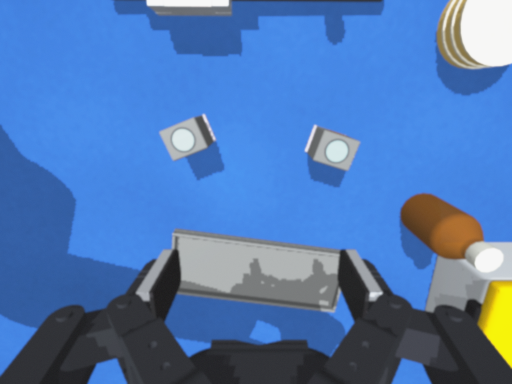

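View pics/s9.png

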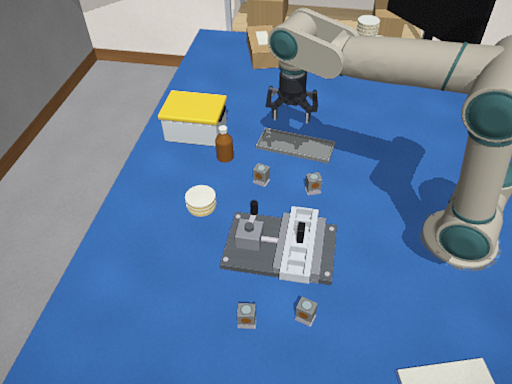

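```bash
python3 -c "
import cv2,numpy as np
im=cv2.imread('pics/w9.png')
a=cv2.resize(im[105:170,150:225],None,fx=5,fy=5,interpolation=cv2.INTER_CUBIC);b=cv2.resize(im[115:180,295:370],None,fx=5,fy=5,interpolation=cv2.INTER_CUBIC)
cv2.imwrite('pics/w9a.png',np.hstack([a,b]))"
```

```text
(no output)
```

View pics/w9a.png

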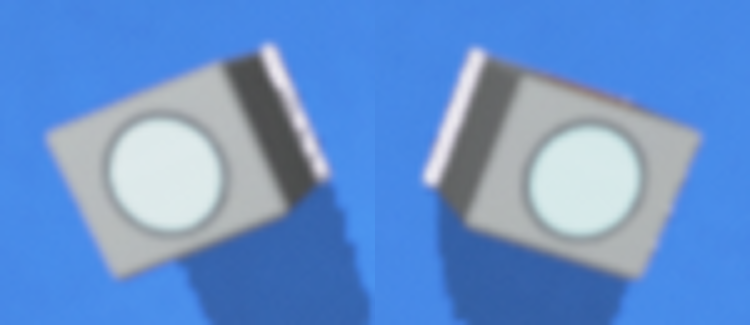

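```bash
cat >> h.py <<'E'
def cube(cm,pts,z=.064):
    "top corners in order; returns centre and direction of x (44mm side)"
    P=np.array([cast(cm,p,z) for p in pts])[:,:2]
    e=[P[(i+1)%4]-P[i] for i in range(4)];L=[np.linalg.norm(v) for v in e]
    k=0 if L[0]+L[2]>L[1]+L[3] else 1
    v=e[k]-e[k+2]
    a=np.degrees(np.arctan2(v[1],v[0]));a=(a+90)%180-90
    print('centre',P.mean(0).round(4),'L',np.round(L,4),'xdir %.1f'%a);return P.mean(0),a
E
python3 - <<'E'
from h import *
cm=np.load('cm_w9.npy',allow_pickle=True).item()
f=lambda u,v,a,b:(u/5+a-.4,v/5+b-.4)
c,a=cube(cm,[f(*p,150,105) for p in((45,133),(223,63),(288,210),(118,278))])
cube(cm,[f(*p,295,115) for p in((145,73),(327,133),(265,277),(92,222))])
T=np.array([cast(cm,u,.016) for u in((174,231),(340,250),(333,310),(173,293))]);print(T)
go(c[0],c[1],.1,a)
E
```

```text
centre [ 0.4464 -0.1235] L [0.0427 0.0338 0.0423 0.0346] xdir 20.4
centre [ 0.6158 -0.1367] L [0.0432 0.0343 0.0423 0.0342] xdir -17.8
[[ 0.40765202 -0.25992539  0.016     ]
 [ 0.64729051 -0.29197229  0.016     ]
 [ 0.64591025 -0.40059318  0.016     ]
 [ 0.39473365 -0.36679766  0.016     ]]
t 15.97 grasp [ 0.5319 -0.1619  0.25  ] yaw -0.0 tilt [-0.001  0.    -1.   ] F [ 0.  -0.5 -0.1] g 1.00
  rows: [-0.341  0.6    0.153] -0.227
```

```bash
python3 -m jog '[[-0.11,0.1,0.05,-0.1],[-0.22,0.2,0.1,-0.2],[-0.34,0.3,0.153,-0.227],[-0.34,0.42,0.153,-0.227],[-0.34,0.5,0.153,-0.227]]' 1;python3 -c "
from h import *
go(.4464,-.1235,.049,20.4)"
```

```text
t: 16.6
tool_pos: [0.4468, -0.1216, 0.2788]
eef_rot: [0.696, -0.695, -0.126, 0.127]
force: [0.2, 0.2, 0.3]
grip_width: 0.999
t 16.60 grasp [ 0.4468 -0.1216  0.1241] yaw 20.7 tilt [-0.001  0.001 -1.   ] F [0.2 0.2 0.3] g 1.00
  rows: [-0.004  0.3   -0.007] 0.003
```

```bash
python3 -m jog '[[-0.004,0.1,-0.007,0],[-0.004,0.2,-0.007,0],[-0.004,0.28,-0.007,0],[-0.004,0.302,-0.007,0],[-0.004,0.302,-0.007,0]]';python3 -c "
from h import *
go(.4464,-.1235,.049,20.4)"; python3 -m jog '[[0,0,0,0],[0,0,0,0],[0,0,0,0],[0,0,0,0]]' -1;python3 -c "
from h import *
st()"
```

```text
t: 17.23
tool_pos: [0.4469, -0.1246, 0.2048]
eef_rot: [0.696, -0.696, -0.126, 0.126]
force: [0.7, -0.8, 0.2]
grip_width: 0.999
t 17.23 grasp [ 0.4469 -0.1246  0.0501] yaw 20.6 tilt [-0.  0. -1.] F [ 0.7 -0.8  0.2] g 1.00
  rows: [-0.     0.005  0.005] 0.002
t: 17.73
tool_pos: [0.4469, -0.1255, 0.2055]
eef_rot: [-0.696, 0.696, 0.126, -0.125]
force: [-1.6, 0.6, 4.8]
grip_width: 0.502
t 17.73 grasp [ 0.4469 -0.1255  0.0508] yaw 20.5 F [-1.6  0.6  4.8] T [0.08 0.07 0.03] g 0.502 q6 -0.71
```

```bash
python3 -m jog '[[0,-0.05,0,0],[0,-0.2,0,0],[0,-0.4,0,0],[0,-0.5,0,0],[0,-0.5,0,0]]';python3 -c "
from h import *
go(.4625,.0305,.165,-.5)"
```

```text
t: 18.35
tool_pos: [0.4468, -0.1254, 0.3319]
eef_rot: [-0.695, 0.697, 0.127, -0.125]
force: [0.5, -0.6, -0.6]
grip_width: 0.51
t 18.35 grasp [ 0.4468 -0.1254  0.1772] yaw 20.5 tilt [ 0.004 -0.002 -1.   ] F [ 0.5 -0.6 -0.6] g 0.51
  rows: [0.277 0.048 0.562] 0.233
```

```bash
python3 -m jog '[[0.05,0,0.1,0.1],[0.12,0.02,0.24,0.2],[0.2,0.04,0.4,0.23],[0.277,0.048,0.56,0.233],[0.277,0.048,0.56,0.233]]';python3 -c "
from h import *
go(.4625,.0305,.165,-.5);np.save('cm_w10.npy',eyes.camera_model('wrist'),allow_pickle=True);snap('wrist','w10')"
```

```text
t: 18.98
tool_pos: [0.462, 0.0323, 0.3155]
eef_rot: [0.707, -0.707, 0.003, -0.0]
force: [-0.3, -0.5, -0.8]
grip_width: 0.507
t 18.98 grasp [0.462  0.0323 0.1608] yaw -0.2 tilt [-0.004  0.    -1.   ] F [-0.3 -0.5 -0.8] g 0.51
  rows: [ 0.002 -0.017 -0.007] 0.003
```

View pics/w10.png

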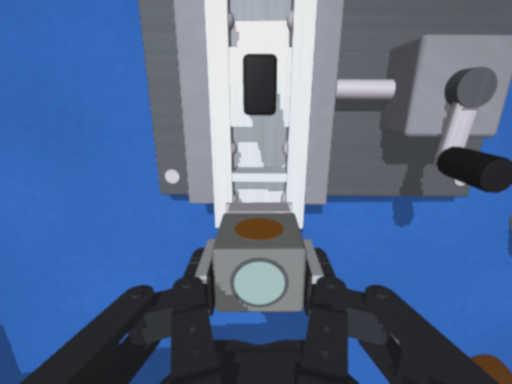

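```bash
python3 -c "
import cv2,numpy as np
im=cv2.imread('pics/w10.png')
cv2.imwrite('pics/w10a.png',cv2.resize(im[40:320,180:340],None,fx=2.1,fy=2.1,interpolation=cv2.INTER_CUBIC))"
```

```text
(no output)
```

View pics/w10a.png

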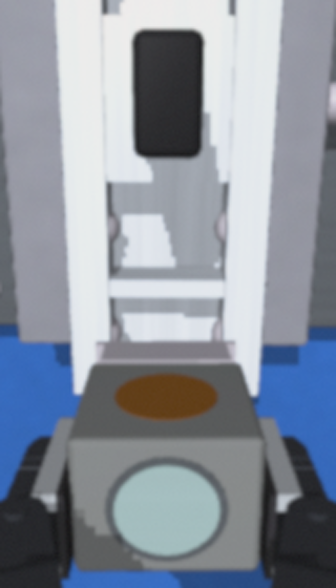

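Run:
```python
from h import *
cm=np.load('cm_w10.npy',allow_pickle=True).item()
f=lambda u,v:(u/2.1+180-.3,v/2.1+40-.3)
H=np.array([cast(cm,f(*u),.112) for u in((134,30),(203,30),(202,157),(134,157))]);print(H.round(4),H.mean(0))
print('edge',[cast(cm,f(*u),.056).round(4) for u in((74,394),(257,394),(108,280),(227,280),(108,297),(227,297),(108,183),(227,183))])
zt=.1608+.0132
C=np.array([cast(cm,f(*u),zt) for u in((73,437),(258,437),(263,569),(69,569))]);print(C.round(4),C.mean(0))
print(cast(cm,f(168,508),zt))
```

```text
[[0.4526 0.1399 0.112 ]
 [0.471  0.1398 0.112 ]
 [0.4712 0.1073 0.112 ]
 [0.4519 0.1074 0.112 ]] [0.46165591 0.12359812 0.112     ]
edge [array([0.4204, 0.006 , 0.056 ]), array([0.4994, 0.0057, 0.056 ]), array([0.437 , 0.0567, 0.056 ]), array([0.485 , 0.0565, 0.056 ]), array([0.4368, 0.0496, 0.056 ]), array([0.4852, 0.0494, 0.056 ]), array([0.4385, 0.0949, 0.056 ]), array([0.4839, 0.0947, 0.056 ])]
[[0.441  0.0531 0.174 ]
 [0.4806 0.053  0.174 ]
 [0.4833 0.0181 0.174 ]
 [0.4381 0.0182 0.174 ]] [0.46075691 0.03561401 0.174     ]
[0.46127036 0.03505279 0.174     ]
```

```bash
python3 -c "
from h import *
go(.462,.0275,.113,-.4)"
```

```text
t 19.02 grasp [0.4621 0.031  0.1611] yaw -0.3 tilt [-0.003 -0.    -1.   ] F [ 0.3 -0.1 -1. ] g 0.51
  rows: [ 0.     0.193 -0.014] 0.001
```

```bash
python3 -m jog '[[0,0.05,-0.014,0],[0,0.1,-0.014,0],[0,0.15,-0.014,0],[0,0.19,-0.014,0],[0,0.19,-0.014,0]]';python3 -c "
from h import *
go(.462,.0275,.1068,-.4);np.save('cm_w11.npy',eyes.camera_model('wrist'),allow_pickle=True);snap('wrist','w11');snap('side','s11')
im=cv2.imread('pics/s11.png');a=cv2.resize(im[180:300,260:340],(400,600),interpolation=cv2.INTER_CUBIC)
im=cv2.imread('pics/w11.png');b=cv2.resize(im[60:320,172:345],(400,600),interpolation=cv2.INTER_CUBIC)
cv2.imwrite('pics/m11.png',np.hstack([a,b]))"
```

```text
t: 19.65
tool_pos: [0.4622, 0.0265, 0.2691]
eef_rot: [-0.707, 0.707, -0.004, 0.002]
force: [0.7, 0.0, -1.0]
grip_width: 0.507
t 19.65 grasp [0.4622 0.0265 0.1144] yaw -0.5 tilt [-0.002 -0.    -1.   ] F [ 0.7  0.  -1. ] g 0.51
  rows: [-0.001  0.03   0.004] -0.001
```

View pics/m11.png

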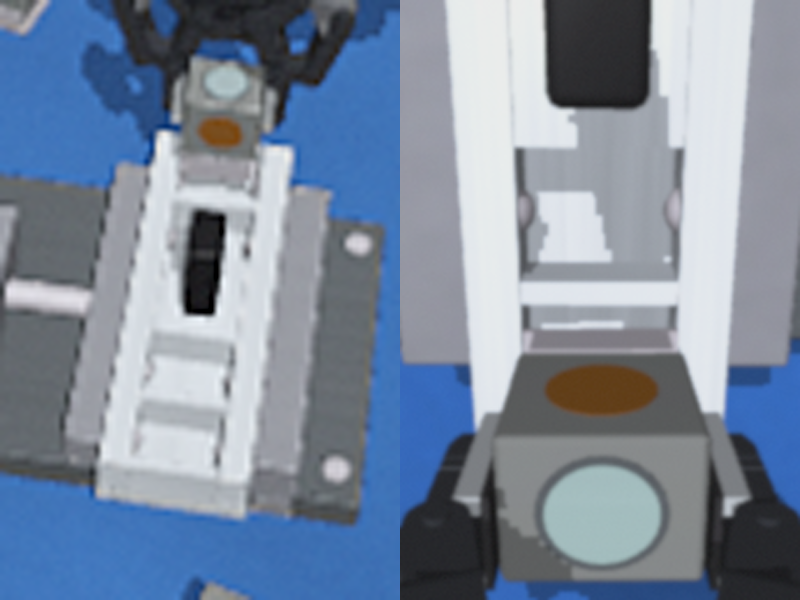

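Run:
```python
from h import *
cm=np.load('cm_w11.npy',allow_pickle=True).item()
f=lambda u,v:(u*173/400+172-.3,v*260/600+60-.3)
print('wall near',cast(cm,f(200,304),.056),'wall far',cast(cm,f(200,281),.056),'bay2 far',cast(cm,f(200,147),.056))
print('foot',cast(cm,f(200,330),.1144-.0508+.0015), 'foot x',cast(cm,f(127,330),.065),cast(cm,f(277,330),.065))
print('bay2 x',cast(cm,f(121,304),.056),cast(cm,f(280,304),.056))
zt=.1144+.0132
C=np.array([cast(cm,f(*u),zt) for u in((99,436),(305,436),(308,579),(97,579))]);print(C.round(4),C.mean(0))
```

```text
wall near [0.46093438 0.04984022 0.056     ] wall far [0.46100767 0.05700118 0.056     ] bay2 far [0.46140138 0.09546715 0.056     ]
foot [0.460924   0.04500262 0.0651    ] foot x [0.43993365 0.04514659 0.065     ] [0.48305214 0.04477241 0.065     ]
bay2 x [0.43736805 0.05004681 0.056     ] [0.48478699 0.04963113 0.056     ]
[[0.4416 0.0469 0.1276]
 [0.4816 0.0466 0.1276]
 [0.4837 0.0121 0.1276]
 [0.439  0.0125 0.1276]] [0.46148584 0.02954427 0.1276    ]
```

```bash
python3 -m jog '[[-0.001,0,0.003,0],[-0.001,0.02,0.003,0],[-0.001,0.04,0.003,0],[-0.001,0.058,0.003,0],[-0.001,0.058,0.003,0]]';python3 -c "
from h import *
go(.462,.0275,.0978,-.4)"
```

```text
t: 20.38
tool_pos: [0.462, 0.0273, 0.2551]
eef_rot: [-0.707, 0.707, -0.003, 0.002]
force: [-0.1, 0.2, -0.2]
grip_width: 0.503
t 20.38 grasp [0.462  0.0273 0.1004] yaw -0.5 tilt [-0.001 -0.    -1.   ] F [-0.1  0.2 -0.2] g 0.50
  rows: [-0.     0.01   0.001] -0.001
```

```bash
python3 -m jog '[[0,0.02,0,0],[0,0.04,0,0],[0,0.055,0,0],[0,0.07,0,0],[0,0.07,0,0]]';python3 -c "
from h import *
st()"
```

```text
t: 21.0
tool_pos: [0.462, 0.0273, 0.2378]
eef_rot: [-0.707, 0.707, -0.003, 0.003]
force: [-2.2, 0.1, -1.5]
grip_width: 0.508
t 21.00 grasp [0.462  0.0273 0.0831] yaw -0.5 F [-2.2  0.1 -1.5] T [0.01 0.29 0.  ] g 0.508 q6 -0.01
```

```bash
python3 -m jog '[[0,0.006,0,0],[0,0.01,0,0],[0,0.01,0,0]]';python3 -c "
from h import *
st();"
```

```text
t: 21.38
tool_pos: [0.4621, 0.0273, 0.2375]
eef_rot: [-0.707, 0.707, -0.003, 0.003]
force: [-11.6, -0.3, 16.4]
grip_width: 0.502
t 21.38 grasp [0.4621 0.0273 0.0828] yaw -0.5 F [-11.6  -0.3  16.4] T [-0.03  2.15 -0.07] g 0.502 q6 -0.01
```

```bash
python3 -m jog '[[0,0,0,0],[0,0,0,0],[0,0,0,0],[0,-0.1,0,0],[0,-0.35,0,0]]' 1;python3 -c "
from h import *
snap('side','s12');go(.60,-.16,.17,-17.8)
im=cv2.imread('pics/s12.png');a=cv2.resize(im[140:300,230:340],(495,720)[:2] and (412,600),interpolation=cv2.INTER_CUBIC);cv2.imwrite('pics/s12a.png',a)"
```

```text
t: 22.0
tool_pos: [0.4616, 0.0273, 0.3211]
eef_rot: [0.707, -0.707, 0.005, -0.0]
force: [1.1, -0.6, 1.5]
grip_width: 0.998
t 22.05 grasp [0.4631 0.0274 0.1778] yaw -0.5 tilt [ 0.01 -0.   -1.  ] F [2.8 0.  8.9] g 1.00
  rows: [ 0.553  0.037 -0.745] 0.193
```

View pics/s12a.png

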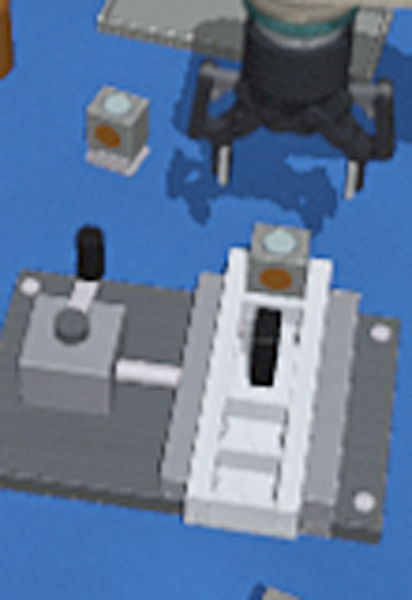

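```bash
python3 -m jog '[[0.14,0,-0.18,0.05],[0.28,0,-0.36,0.1],[0.42,0,-0.55,0.15],[0.6,0,-0.74,0.195],[0.6,0,-0.74,0.195]]' 1;python3 -c "
from h import *
st();np.save('cm_w13.npy',eyes.camera_model('wrist'),allow_pickle=True);snap('wrist','w13')"
```

```text
t: 22.68
tool_pos: [0.6121, -0.162, 0.3197]
eef_rot: [0.698, -0.698, 0.113, -0.111]
force: [-0.5, 0.9, 1.1]
grip_width: 0.995
t 22.68 grasp [ 0.6121 -0.162   0.165 ] yaw -18.2 F [-0.5  0.9  1.1] T [-0.01  0.06  0.04] g 0.995 q6 0.00
```

View pics/w13.png

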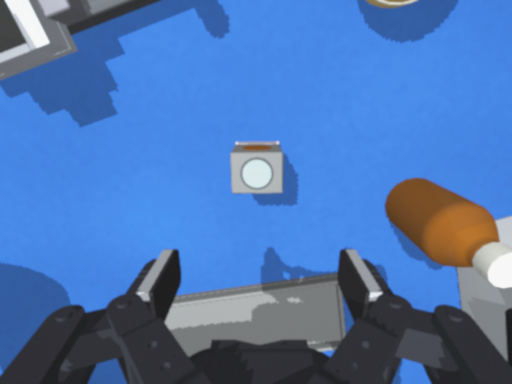

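Run:
```python
from h import *
cm=np.load('cm_w13.npy',allow_pickle=True).item()
c,a=cube(cm,[(231,152),(282.5,152),(283,193),(231,193)])
go(c[0],c[1],.049,a)
```

```text
centre [ 0.617  -0.1373] L [0.0418 0.0352 0.0444 0.0352] xdir -18.3
t 22.73 grasp [ 0.6114 -0.1605  0.1662] yaw -18.1 tilt [-0.003  0.001 -1.   ] F [ 1.2  0.4 -0.5] g 1.00
  rows: [-0.007  0.469  0.095] 0.001
```

```bash
python3 -m jog '[[-0.007,0.05,0.095,0],[-0.007,0.15,0.095,0],[-0.007,0.27,0.095,0],[-0.007,0.39,0.095,0],[-0.007,0.45,0.095,0]]' 1;python3 -c "
from h import *
go(.617,-.1373,.049,-18.3)"
```

```text
t: 23.35
tool_pos: [0.6156, -0.1346, 0.2096]
eef_rot: [0.699, -0.698, 0.111, -0.11]
force: [0.1, 0.1, -0.6]
grip_width: 1.004
t 23.35 grasp [ 0.6156 -0.1346  0.0549] yaw -17.9 tilt [-0.002  0.001 -1.   ] F [ 0.1  0.1 -0.6] g 1.00
  rows: [ 0.009  0.024 -0.009] 0.004
```

```bash
python3 -m jog '[[0.006,0.02,-0.008,0.003],[0.006,0.02,-0.008,0.003]]'; python3 -c "
from h import *
go(.617,-.1373,.049,-18.3)";python3 -m jog '[[0,0,0,0],[0,0,0,0],[0,0,0,0],[0,0,0,0]]' -1;python3 -c "
from h import *
st()"
```

```text
t: 23.6
tool_pos: [0.6174, -0.1381, 0.2068]
eef_rot: [-0.698, 0.698, -0.112, 0.113]
force: [-0.1, 0.1, 0.1]
grip_width: 0.998
t 23.60 grasp [ 0.6174 -0.1381  0.0521] yaw -18.3 tilt [ 0.002 -0.001 -1.   ] F [-0.1  0.1  0.1] g 1.00
  rows: [-0.003  0.012  0.003] 0.0
t: 24.1
tool_pos: [0.6174, -0.1382, 0.2066]
eef_rot: [-0.698, 0.698, -0.112, 0.113]
force: [0.1, 0.9, 4.2]
grip_width: 0.51
t 24.10 grasp [ 0.6174 -0.1382  0.0519] yaw -18.3 F [0.1 0.9 4.2] T [ 0.01  0.02 -0.01] g 0.510 q6 0.04
```

```bash
python3 -m jog '[[0,-0.05,0,0],[0,-0.2,0,0],[0,-0.4,0,0],[0,-0.52,0,0],[0,-0.52,0,0]]';python3 -c "
from h import *
st();go(.4615,.0755,.178,-.5)"
```

```text
t: 24.72
tool_pos: [0.6173, -0.1382, 0.3394]
eef_rot: [-0.698, 0.698, -0.11, 0.114]
force: [-0.5, -0.4, -1.0]
grip_width: 0.502
t 24.73 grasp [ 0.6173 -0.1382  0.1847] yaw -18.3 F [-0.5 -0.4 -1. ] T [-0.07 -0.01 -0.04] g 0.502 q6 0.04
t 24.73 grasp [ 0.6173 -0.1382  0.1847] yaw -18.3 tilt [ 0.006 -0.002 -1.   ] F [-0.5 -0.4 -1. ] g 0.50
  rows: [-0.86   0.022  0.616] -0.198
```

```bash
python3 -m jog '[[-0.17,0,0.12,-0.05],[-0.34,0,0.24,-0.1],[-0.51,0.01,0.37,-0.15],[-0.69,0.015,0.5,-0.198],[-0.86,0.015,0.616,-0.198]]';python3 -m jog '[[0,0,0,0]]';python3 -c "
from h import *
st();np.save('cm_w14.npy',eyes.camera_model('wrist'),allow_pickle=True);snap('wrist','w14')"
python3 -c "
import cv2,numpy as np
im=cv2.imread('pics/w14.png')
cv2.imwrite('pics/w14a.png',cv2.resize(im[40:320,180:340],None,fx=2.1,fy=2.1,interpolation=cv2.INTER_CUBIC))"
```

```text
t: 25.35
tool_pos: [0.4597, 0.0768, 0.33]
eef_rot: [-0.707, 0.707, -0.004, 0.001]
force: [1.1, 0.8, -0.5]
grip_width: 0.505
t: 25.48
tool_pos: [0.4596, 0.0776, 0.3304]
eef_rot: [0.707, -0.707, 0.002, -0.001]
force: [0.2, -0.3, 0.2]
grip_width: 0.508
t 25.48 grasp [0.4596 0.0776 0.1757] yaw -0.2 F [ 0.2 -0.3  0.2] T [-0.03  0.02  0.01] g 0.508 q6 0.09
```

View pics/w14a.png

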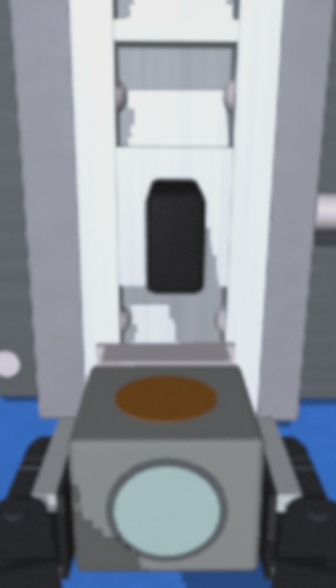

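```bash
python3 -c "
from h import *
go(.4617,.0733,.114,-.5)"
```

```text
t 25.52 grasp [0.4605 0.0764 0.176 ] yaw -0.3 tilt [-0.002 -0.    -1.   ] F [-0.8  0.3 -0.6] g 0.50
  rows: [ 0.005  0.248 -0.012] 0.002
```

```bash
python3 -m jog '[[0.005,0.06,-0.012,0.002],[0.005,0.12,-0.012,0.002],[0.005,0.18,-0.012,0.002],[0.005,0.24,-0.012,0.002],[0.005,0.24,-0.012,0.002]]';python3 -c "
from h import *
st();np.save('cm_w15.npy',eyes.camera_model('wrist'),allow_pickle=True);snap('wrist','w15')
im=cv2.imread('pics/w15.png');b=cv2.resize(im[60:320,172:345],(400,600),interpolation=cv2.INTER_CUBIC);cv2.imwrite('pics/w15a.png',b)"
```

```text
t: 26.15
tool_pos: [0.4622, 0.0724, 0.2702]
eef_rot: [-0.707, 0.707, -0.005, 0.003]
force: [0.4, -0.7, -0.9]
grip_width: 0.506
t 26.15 grasp [0.4622 0.0724 0.1155] yaw -0.7 F [ 0.4 -0.7 -0.9] T [-0.03  0.02  0.04] g 0.506 q6 0.09
```

View pics/w15a.png

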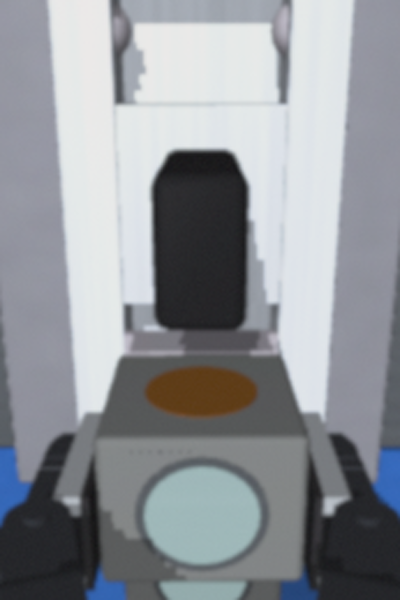

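```bash
python3 -m jog '[[-0.002,0,0.003,0],[-0.002,0.02,0.003,0],[-0.002,0.04,0.003,0],[-0.002,0.06,0.003,0],[-0.002,0.06,0.003,0]]';python3 -c "
from h import *
go(.462,.0733,.0839,-.5)"
```

```text
t: 26.82
tool_pos: [0.4622, 0.0737, 0.2575]
eef_rot: [0.707, -0.707, 0.003, -0.004]
force: [1.0, 2.3, -0.4]
grip_width: 0.507
t 26.82 grasp [0.4622 0.0737 0.1028] yaw -0.6 tilt [ 0.001  0.001 -1.   ] F [ 1.   2.3 -0.4] g 0.51
  rows: [-0.001  0.076 -0.002] -0.001
```

```bash
python3 -m jog '[[0,0.02,0,0],[0,0.04,0,0],[0,0.06,0,0],[0,0.076,0,0],[0,0.082,0,0]]';python3 -m jog '[[0,0,0,0],[0,0,0,0]]';python3 -c "
from h import *
st()"
```

```text
t: 27.45
tool_pos: [0.4621, 0.0737, 0.2385]
eef_rot: [0.707, -0.707, 0.004, -0.004]
force: [-15.2, 3.4, 30.6]
grip_width: 0.503
t: 27.7
tool_pos: [0.4621, 0.0737, 0.2385]
eef_rot: [0.707, -0.707, 0.004, -0.004]
force: [-12.3, 3.8, 21.9]
grip_width: 0.504
t 27.70 grasp [0.4621 0.0737 0.0838] yaw -0.6 F [-12.3   3.8  21.9] T [ 0.84  2.06 -0.08] g 0.504 q6 0.09
```

```bash
python3 -m jog '[[0,0,0,0],[0,0,0,0],[0,0,0,0],[0,-0.15,0,0],[0,-0.4,0,0]]' 1;python3 -c "
from h import *
go(.49,.29,.25,0)"
```

```text
t: 28.32
tool_pos: [0.4616, 0.0731, 0.3351]
eef_rot: [-0.707, 0.707, -0.006, 0.002]
force: [2.0, 1.3, 0.0]
grip_width: 1.0
t 28.32 grasp [0.4616 0.0731 0.1804] yaw -0.7 tilt [-0.006 -0.001 -1.   ] F [2.  1.3 0. ] g 1.00
  rows: [ 0.102 -0.28   0.868] -0.007
```

```bash
python3 -m jog '[[0,-0.1,0.1,0],[0.04,-0.2,0.3,0],[0.08,-0.28,0.5,0],[0.1,-0.28,0.7,0],[0.1,-0.26,0.87,0]]' 1;python3 -c "
from h import *
st();np.save('cm_w16.npy',eyes.camera_model('wrist'),allow_pickle=True);snap('wrist','w16');snap('side','s16')"
```

```text
t: 28.95
tool_pos: [0.4897, 0.2923, 0.4013]
eef_rot: [-0.707, 0.707, -0.004, 0.004]
force: [0.9, 0.3, -0.5]
grip_width: 1.003
t 28.95 grasp [0.4897 0.2923 0.2466] yaw -0.6 F [ 0.9  0.3 -0.5] T [-0.03  0.01 -0.02] g 1.003 q6 0.48
```

View pics/w16.png

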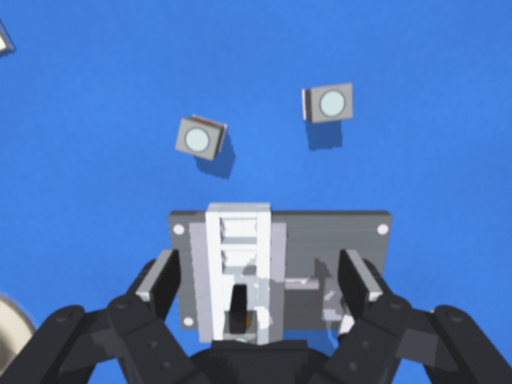

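View pics/s16.png

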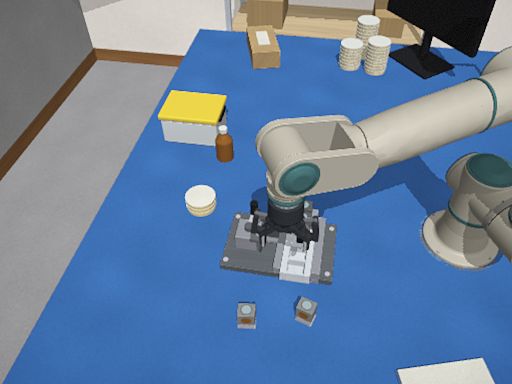

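```bash
python3 -c "
import cv2,numpy as np
im=cv2.imread('pics/w16.png')
a=cv2.resize(im[105:170,165:240],None,fx=5,fy=5,interpolation=cv2.INTER_CUBIC);b=cv2.resize(im[70:135,290:365],None,fx=5,fy=5,interpolation=cv2.INTER_CUBIC)
cv2.imwrite('pics/w16a.png',np.hstack([a,b]))"
```

```text
(no output)
```

View pics/w16a.png

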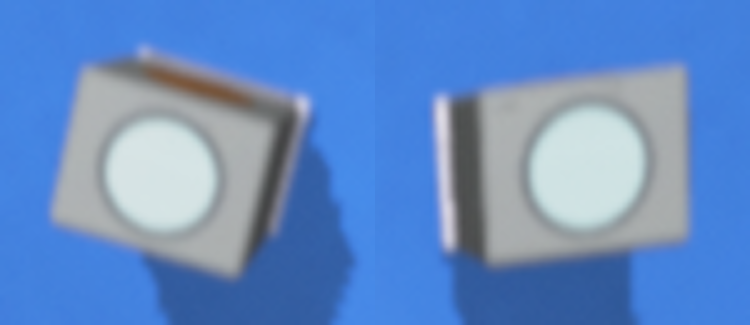

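Run:
```python
from h import *
cm=np.load('cm_w16.npy',allow_pickle=True).item()
f=lambda u,v,a,b:(u/5+a-.4,v/5+b-.4)
c,a=cube(cm,[f(*p,165,105) for p in((85,65),(278,115),(240,277),(50,218))])
cube(cm,[f(*p,290,70) for p in((105,92),(311,65),(314,240),(113,266))])
go(c[0],c[1],.12,a)
```

```text
centre [0.4227 0.3354] L [0.0419 0.0368 0.0432 0.0343] xdir -16.8
centre [0.5665 0.3705] L [0.0422 0.0349 0.0428 0.035 ] xdir 6.4
t 29.05 grasp [0.489  0.2938 0.2448] yaw -0.4 tilt [-0.002 -0.001 -1.   ] F [ 0.6 -0.4  0.6] g 1.00
  rows: [-0.265  0.5    0.165] 0.182
```

```bash
python3 -m jog '[[-0.09,0.1,0.05,0.06],[-0.18,0.2,0.1,0.12],[-0.265,0.3,0.165,0.182],[-0.265,0.45,0.165,0.182],[-0.265,0.55,0.165,0.182]]' 1;python3 -c "
from h import *
go(.4227,.3354,.05,-16.8)"
```

```text
t: 29.68
tool_pos: [0.4233, 0.3319, 0.2619]
eef_rot: [-0.699, 0.7, -0.105, 0.104]
force: [-0.1, -0.4, 1.3]
grip_width: 0.999
t 29.68 grasp [0.4233 0.3319 0.1072] yaw -17.0 tilt [-0.002 -0.002 -1.   ] F [-0.1 -0.4  1.3] g 1.00
  rows: [-0.006  0.229  0.013] -0.002
```

```bash
python3 -m jog '[[-0.004,0.06,0.01,0],[-0.004,0.13,0.01,0],[-0.004,0.2,0.01,0],[-0.004,0.228,0.01,0],[-0.004,0.228,0.01,0]]' 1;python3 -c "
from h import *
go(.4227,.3354,.05,-16.8)"
```

```text
t: 30.3
tool_pos: [0.4235, 0.3351, 0.2066]
eef_rot: [-0.699, 0.7, -0.105, 0.105]
force: [-0.1, 0.2, 0.8]
grip_width: 1.003
t 30.30 grasp [0.4235 0.3351 0.0519] yaw -17.0 tilt [-0.001 -0.    -1.   ] F [-0.1  0.2  0.8] g 1.00
  rows: [-0.003  0.007  0.   ] -0.003
```

```bash
python3 -m jog '[[-0.002,0.003,0,0],[-0.002,0.003,0,0],[-0.002,0.003,0,0],[-0.002,0.003,0,0]]' -1;python3 -c "
from h import *
st()"; python3 -m jog '[[0,-0.05,0,0],[0,-0.2,0,0],[0,-0.4,0,0],[0,-0.52,0,0],[0,-0.52,0,0]]';python3 -c "
from h import *
st();go(.462,.170,.178,-.5)"
```

```text
t: 30.8
tool_pos: [0.4232, 0.3355, 0.207]
eef_rot: [0.7, -0.699, 0.104, -0.105]
force: [-0.2, 0.2, 4.7]
grip_width: 0.508
t 30.80 grasp [0.4232 0.3355 0.0523] yaw -17.0 F [-0.2  0.2  4.7] T [ 0.07  0.12 -0.02] g 0.508 q6 0.90
t: 31.42
tool_pos: [0.4232, 0.3355, 0.3394]
eef_rot: [0.701, -0.698, 0.103, -0.106]
force: [0.1, 0.3, -0.8]
grip_width: 0.507
t 31.43 grasp [0.4232 0.3355 0.1847] yaw -17.0 F [ 0.1  0.3 -0.8] T [0.   0.01 0.05] g 0.507 q6 0.90
t 31.43 grasp [0.4232 0.3355 0.1847] yaw -17.0 tilt [ 0.005  0.003 -1.   ] F [ 0.1  0.3 -0.8] g 0.51
  rows: [ 0.342  0.025 -0.588] -0.184
```

```bash
python3 -m jog '[[0.07,0,-0.12,-0.05],[0.14,0,-0.24,-0.1],[0.22,0.01,-0.38,-0.15],[0.3,0.015,-0.5,-0.184],[0.342,0.02,-0.588,-0.184]]';python3 -m jog '[[0,0,0,0],[0,0.08,0,0],[0,0.16,0,0],[0,0.22,0,0],[0,0.22,0,0]]';python3 -c "
from h import *
go(.462,.17,.115,-.5);np.save('cm_w17.npy',eyes.camera_model('wrist'),allow_pickle=True);snap('wrist','w17')
im=cv2.imread('pics/w17.png');b=cv2.resize(im[60:320,172:345],(400,600),interpolation=cv2.INTER_CUBIC);cv2.imwrite('pics/w17a.png',b)"
```

```text
t: 32.05
tool_pos: [0.4617, 0.1682, 0.3292]
eef_rot: [-0.707, 0.708, -0.004, 0.002]
force: [0.4, 0.5, 0.1]
grip_width: 0.504
t: 32.67
tool_pos: [0.4613, 0.1701, 0.2746]
eef_rot: [-0.707, 0.707, -0.004, 0.002]
force: [0.5, 0.2, -0.9]
grip_width: 0.508
t 32.67 grasp [0.4613 0.1701 0.1199] yaw -0.4 tilt [-0.003 -0.001 -1.   ] F [ 0.5  0.2 -0.9] g 0.51
  rows: [ 0.003  0.02  -0.001] 0.001
```

View pics/w17a.png

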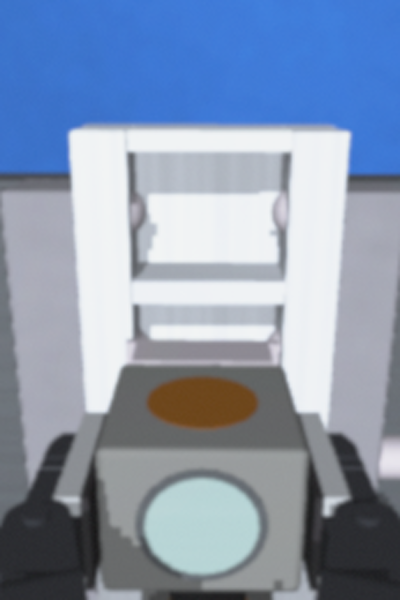

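```bash
cat >> h.py <<'E'
def fit(cm,gz,h,rw,rf,xw,xf,rt):
    f=lambda u,v:(u*173/400+172-.3,v*260/600+60-.3)
    w=cast(cm,f(200,rw),.056);ft=cast(cm,f(200,rf),gz-h+.0015)
    wx=[cast(cm,f(u,rw),.056)[0] for u in xw];fx=[cast(cm,f(u,rf),gz-h+.0015)[0] for u in xf]
    t=[cast(cm,f(200,v),gz-h+.064)[1] for v in rt]
    print('bay cy %.4f cx %.4f; foot front %.4f fx %.4f; top cy %.4f (len %.4f)'%(w[1]-.0195,np.mean(wx),ft[1],np.mean(fx),np.mean(t),t[0]-t[1]))
E
python3 - <<'E'
from h import *
cm=np.load('cm_w17.npy',allow_pickle=True).item()
fit(cm,.1199,.0523,304,340,(133,286),(128,278),(448,590))
cm=np.load('cm_w11.npy',allow_pickle=True).item()
fit(cm,.1144,.0508,304,330,(121,280),(127,277),(436,579))
cm=np.load('cm_w15.npy',allow_pickle=True).item()
fit(cm,.1155,.0519,304,330,(122,281),(127,277),(436,579))
E
```

```text
bay cy 0.1720 cx 0.4626; foot front 0.1848 fx 0.4605; top cy 0.1692 (len 0.0352)
bay cy 0.0303 cx 0.4611; foot front 0.0450 fx 0.4615; top cy 0.0295 (len 0.0345)
bay cy 0.0759 cx 0.4612; foot front 0.0905 fx 0.4613; top cy 0.0747 (len 0.0348)
```

```bash
python3 -m jog '[[0.007,0,0.011,0.002],[0.007,0.02,0.011,0.002],[0.007,0.04,0.011,0.002],[0.007,0.06,0.011,0.002],[0.007,0.065,0.011,0.002]]';python3 -c "
from h import *
go(.463,.1728,.0843,-.7)"
```

```text
t: 33.35
tool_pos: [0.4634, 0.1725, 0.2598]
eef_rot: [-0.707, 0.707, -0.004, 0.004]
force: [-1.9, -0.6, 3.7]
grip_width: 0.502
t 33.35 grasp [0.4634 0.1725 0.1051] yaw -0.6 tilt [-0.001 -0.    -1.   ] F [-1.9 -0.6  3.7] g 0.50
  rows: [-0.002  0.083  0.001] 0.001
```

```bash
python3 -m jog '[[-0.003,0,0,0],[-0.003,0.008,0,0],[-0.003,0.016,0,0],[-0.003,0.016,0,0]]';python3 -c "
from h import *
go(.463,.1728,.0843,-.7)"
```

```text
t: 33.85
tool_pos: [0.4629, 0.1727, 0.2591]
eef_rot: [0.707, -0.707, 0.003, -0.005]
force: [-9.5, -1.1, 20.6]
grip_width: 0.503
t 33.85 grasp [0.4629 0.1727 0.1044] yaw -0.6 tilt [ 0.002  0.    -1.   ] F [-9.5 -1.1 20.6] g 0.50
  rows: [0.   0.08 0.  ] 0.001
```

```bash
python3 -m jog '[[0,-0.016,0,0],[0,-0.024,0,0],[0,-0.024,0,0]]';python3 -c "
from h import *
st();np.save('cm_w18.npy',eyes.camera_model('wrist'),allow_pickle=True);snap('wrist','w18');snap('side','s18')
im=cv2.imread('pics/w18.png');b=cv2.resize(im[60:320,172:345],(400,600),interpolation=cv2.INTER_CUBIC);
im=cv2.imread('pics/s18.png');a=cv2.resize(im[180:300,260:340],(400,600),interpolation=cv2.INTER_CUBIC)
cv2.imwrite('pics/w18a.png',np.hstack([a,b]))"
```

```text
t: 34.22
tool_pos: [0.4627, 0.1725, 0.2616]
eef_rot: [-0.707, 0.707, -0.004, 0.004]
force: [0.2, 1.1, -1.6]
grip_width: 0.508
t 34.23 grasp [0.4627 0.1725 0.1069] yaw -0.6 F [ 0.2  1.1 -1.6] T [-0.04 -0.03  0.02] g 0.508 q6 0.29
```

View pics/w18a.png

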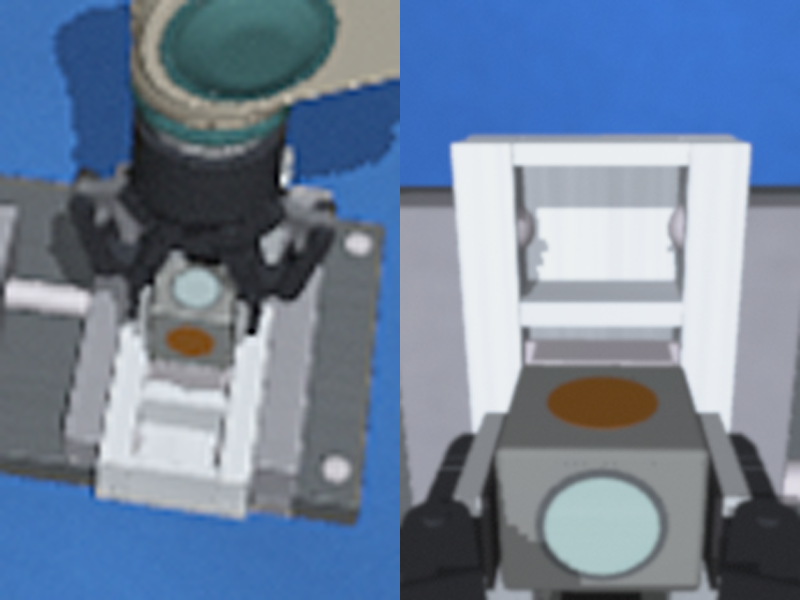

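```bash
python3 - <<'E'
from h import *
cm=np.load('cm_w18.npy',allow_pickle=True).item()
fit(cm,.1069,.0523,326,341,(121,283),(126,279),(448,590))
f=lambda u,v:(u*173/400+172-.3,v*260/600+60-.3)
print(cast(cm,f(200,303),.056),cast(cm,f(200,165),.056),cast(cm,f(200,143),.056))
E
python3 -c "
import cv2
im=cv2.imread('pics/w18.png');cv2.imwrite('pics/w18b.png',cv2.resize(im[185:265,210:310],None,fx=7,fy=7,interpolation=cv2.INTER_CUBIC))"
```

```text
bay cy 0.1721 cx 0.4624; foot front 0.1870 fx 0.4625; top cy 0.1716 (len 0.0352)
[0.46193136 0.19862097 0.056     ] [0.46244282 0.23739547 0.056     ] [0.46251788 0.24308633 0.056     ]
```

View pics/w18b.png

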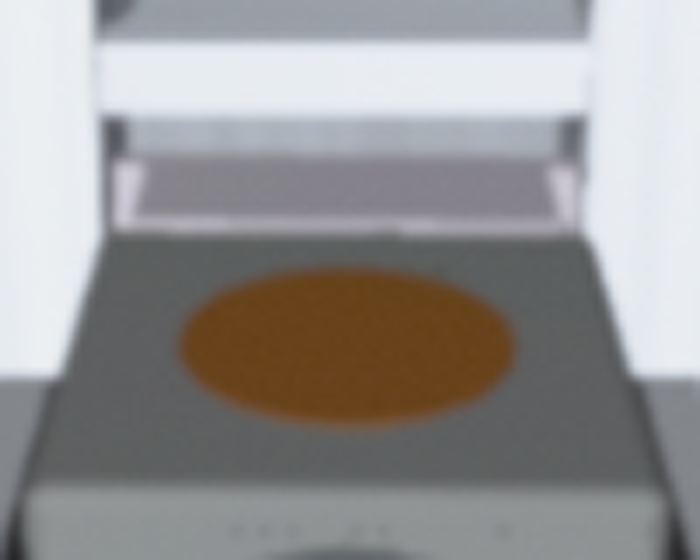

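```bash
python3 -m jog '[[-0.002,0,0.005,0],[-0.002,0.01,0.005,0],[-0.002,0.02,0.005,0],[-0.002,0.026,0.005,0],[-0.002,0.026,0.005,0]]';python3 -c "
from h import *
go(.463,.1728,.0843,-.7)"
```

```text
t: 34.95
tool_pos: [0.4622, 0.1737, 0.2552]
eef_rot: [-0.707, 0.707, -0.004, 0.004]
force: [-0.2, -0.9, -0.5]
grip_width: 0.503
t 34.95 grasp [0.4622 0.1737 0.1005] yaw -0.6 tilt [-0. -0. -1.] F [-0.2 -0.9 -0.5] g 0.50
  rows: [ 0.003  0.065 -0.004] 0.001
```

Entered freely. Push home.

```bash
python3 -m jog '[[0,0.02,0,0],[0,0.04,0,0],[0,0.055,0,0],[0,0.067,0,0],[0,0.072,0,0]]';python3 -m jog '[[0,0,0,0],[0,0,0,0]]';python3 -c "
from h import *
st()"
```

```text
t: 35.58
tool_pos: [0.4622, 0.1737, 0.2389]
eef_rot: [-0.707, 0.707, -0.004, 0.004]
force: [-10.5, -3.3, 19.9]
grip_width: 0.507
t: 35.83
tool_pos: [0.4623, 0.1738, 0.2389]
eef_rot: [-0.707, 0.707, -0.004, 0.004]
force: [-7.3, -1.0, 13.0]
grip_width: 0.509
t 35.83 grasp [0.4623 0.1738 0.0842] yaw -0.6 F [-7.3 -1.  13. ] T [-0.44  1.28 -0.02] g 0.509 q6 0.30
```

```bash
python3 -m jog '[[0,0,0,0],[0,0,0,0],[0,0,0,0],[0,-0.15,0,0],[0,-0.4,0,0]]' 1;python3 -c "
from h import *
go(.5665,.34,.19,6.4)"
```

```text
t: 36.45
tool_pos: [0.4618, 0.1736, 0.3362]
eef_rot: [-0.706, 0.708, -0.006, 0.002]
force: [1.7, 0.6, 0.7]
grip_width: 1.002
t 36.45 grasp [0.4618 0.1736 0.1815] yaw -0.6 tilt [-0.005 -0.002 -1.   ] F [1.7 0.6 0.7] g 1.00
  rows: [ 0.411 -0.038  0.67 ] -0.078
```

```bash
python3 -m jog '[[0.1,-0.02,0.17,-0.04],[0.2,-0.03,0.34,-0.078],[0.3,-0.03,0.5,-0.078],[0.41,-0.03,0.67,-0.078],[0.41,-0.03,0.67,-0.078]]' 1;python3 -c "
from h import *
st();np.save('cm_w19.npy',eyes.camera_model('wrist'),allow_pickle=True);snap('wrist','w19')
im=cv2.imread('pics/w19.png');cv2.imwrite('pics/w19a.png',im)"
```

```text
t: 37.08
tool_pos: [0.5675, 0.3424, 0.3413]
eef_rot: [-0.705, 0.707, 0.039, -0.042]
force: [0.0, 0.1, -0.4]
grip_width: 0.998
t 37.08 grasp [0.5675 0.3424 0.1866] yaw 6.5 F [ 0.   0.1 -0.4] T [-0.02  0.03  0.03] g 0.998 q6 0.37
```

View pics/w19.png

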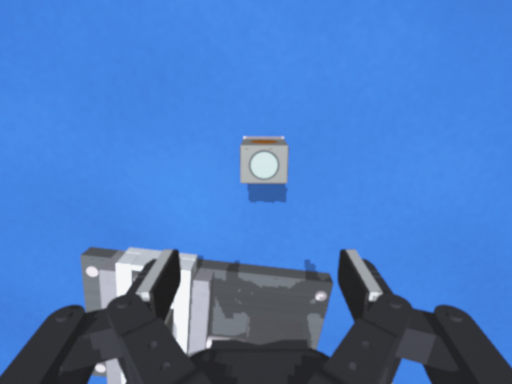

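Run:
```python
from h import *
cm=np.load('cm_w19.npy',allow_pickle=True).item()
c,a=cube(cm,[(240,146),(288,146),(288,184),(240,184)])
go(c[0],c[1],.05,a)
```

```text
centre [0.5673 0.3689] L [0.0424 0.0351 0.0444 0.0351] xdir 6.5
t 37.12 grasp [0.5669 0.3411 0.1879] yaw 6.4 tilt [-0.003 -0.002 -1.   ] F [ 0.2 -1.  -0. ] g 1.00
  rows: [0.016 0.551 0.111] -0.001
```

```bash
python3 -m jog '[[0.016,0.08,0.113,0],[0.016,0.2,0.113,0],[0.016,0.32,0.113,0],[0.016,0.44,0.113,0],[0.016,0.5,0.113,0]]' 1;python3 -c "
from h import *
go(.5673,.3695,.05,6.5)"
```

```text
t: 37.75
tool_pos: [0.567, 0.3675, 0.2188]
eef_rot: [-0.706, 0.706, 0.038, -0.04]
force: [0.7, -0.1, 0.9]
grip_width: 0.995
t 37.75 grasp [0.567  0.3675 0.0641] yaw 6.3 tilt [-0.002 -0.001 -1.   ] F [ 0.7 -0.1  0.9] g 1.00
  rows: [0.002 0.056 0.008] -0.002
```

```bash
python3 -m jog '[[0.002,0.025,0.004,0],[0.002,0.047,0.004,0],[0.002,0.047,0.004,0]]' 1;python3 -c "
from h import *
go(.5673,.3695,.05,6.5)";python3 -m jog '[[0,0,0,0],[0,0,0,0],[0,0,0,0],[0,0,0,0]]' -1;python3 -c "
from h import *
st()"; python3 -m jog '[[0,-0.05,0,0],[0,-0.2,0,0],[0,-0.4,0,0],[0,-0.5,0,0],[0,-0.5,0,0]]';python3 -c "
from h import *
st();go(.4625,.217,.14,-.7)"
```

```text
t: 38.12
tool_pos: [0.568, 0.3696, 0.2088]
eef_rot: [0.706, -0.706, -0.04, 0.039]
force: [-0.2, 0.2, 0.9]
grip_width: 1.0
t 38.12 grasp [0.568  0.3696 0.0541] yaw 6.4 tilt [ 0.001  0.    -1.   ] F [-0.2  0.2  0.9] g 1.00
  rows: [-0.003  0.016 -0.   ] -0.001
t: 38.62
tool_pos: [0.568, 0.3697, 0.2088]
eef_rot: [0.706, -0.706, -0.04, 0.039]
force: [-0.1, -0.2, 3.2]
grip_width: 0.502
t 38.62 grasp [0.568  0.3697 0.0541] yaw 6.4 F [-0.1 -0.2  3.2] T [ 0.05 -0.03 -0.05] g 0.502 q6 0.41
t: 39.25
tool_pos: [0.568, 0.3697, 0.3365]
eef_rot: [0.707, -0.705, -0.041, 0.038]
force: [0.2, -0.2, 0.2]
grip_width: 0.508
t 39.25 grasp [0.568  0.3697 0.1818] yaw 6.4 F [ 0.2 -0.2  0.2] T [-0.05 -0.01  0.04] g 0.508 q6 0.41
t 39.25 grasp [0.568  0.3697 0.1818] yaw 6.4 tilt [ 0.005  0.003 -1.   ] F [ 0.2 -0.2  0.2] g 0.51
  rows: [-0.488  0.164 -0.561] 0.079
```

```bash
python3 -m jog '[[-0.1,0,-0.11,0.03],[-0.2,0,-0.23,0.06],[-0.3,0,-0.35,0.079],[-0.4,0.05,-0.46,0.079],[-0.488,0.16,-0.561,0.079]]';python3 -m jog '[[0,0.03,0,0],[0,0.07,0,0],[0,0.07,0,0]]';python3 -c "
from h import *
go(.4625,.217,.12,-.7);np.save('cm_w20.npy',eyes.camera_model('wrist'),allow_pickle=True);snap('wrist','w20')
im=cv2.imread('pics/w20.png');b=cv2.resize(im[60:320,172:345],(400,600),interpolation=cv2.INTER_CUBIC);cv2.imwrite('pics/w20a.png',b)"
```

```text
t: 39.88
tool_pos: [0.4612, 0.2157, 0.292]
eef_rot: [-0.707, 0.707, -0.005, 0.005]
force: [0.1, -0.0, -0.2]
grip_width: 0.501
t: 40.25
tool_pos: [0.4625, 0.2173, 0.2749]
eef_rot: [-0.707, 0.707, -0.005, 0.004]
force: [0.4, 0.7, -0.4]
grip_width: 0.504
t 40.25 grasp [0.4625 0.2173 0.1202] yaw -0.7 tilt [-0.001 -0.    -1.   ] F [ 0.4  0.7 -0.4] g 0.50
  rows: [ 0.     0.001 -0.001] -0.0
```

View pics/w20a.png

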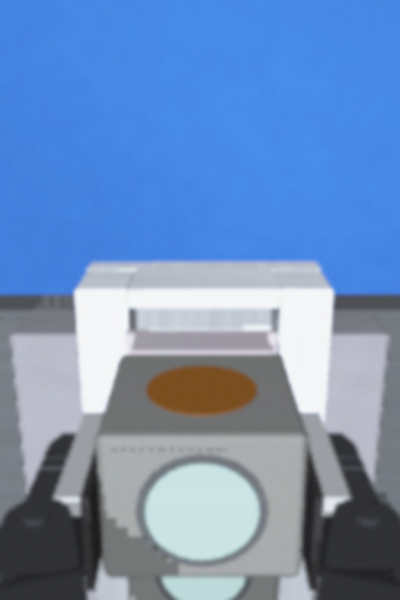

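```bash
python3 - <<'E'
from h import *
cm=np.load('cm_w20.npy',allow_pickle=True).item()
fit(cm,.1202,.0541,308,331,(134,278),(129,276),(434,577))
E
python3 -c "
import cv2
im=cv2.imread('pics/w20.png');cv2.imwrite('pics/w20b.png',cv2.resize(im[165:265,200:320],None,fx=6,fy=6,interpolation=cv2.INTER_CUBIC))"
```

```text
bay cy 0.2178 cx 0.4633; foot front 0.2342 fx 0.4622; top cy 0.2183 (len 0.0354)
```

View pics/w20b.png

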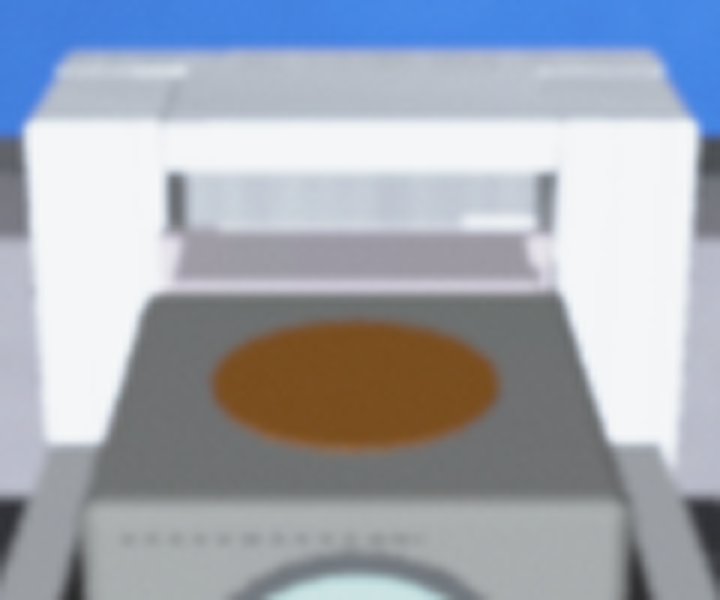

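```bash
python3 -m jog '[[0.002,0,0,0],[0.002,0.02,0,0],[0.002,0.04,0,0],[0.002,0.06,0,0],[0.002,0.072,0,0]]';python3 -m jog '[[0,0,0,0]]';python3 -c "
from h import *
go(.463,.2173,.0861,-.7)"
```

```text
t: 40.92
tool_pos: [0.4626, 0.2168, 0.2572]
eef_rot: [-0.707, 0.707, -0.005, 0.004]
force: [-0.1, 0.3, -0.2]
grip_width: 0.508
t: 41.05
tool_pos: [0.4626, 0.2168, 0.2573]
eef_rot: [-0.707, 0.707, -0.005, 0.004]
force: [0.6, 1.1, -0.9]
grip_width: 0.505
t 41.05 grasp [0.4626 0.2168 0.1026] yaw -0.7 tilt [-0.001 -0.    -1.   ] F [ 0.6  1.1 -0.9] g 0.50
  rows: [0.002 0.066 0.002] -0.0
```

```bash
python3 -m jog '[[0,0.02,0,0],[0,0.04,0,0],[0,0.055,0,0],[0,0.067,0,0],[0,0.073,0,0]]';python3 -m jog '[[0,0,0,0],[0,0,0,0]]';python3 -c "
from h import *
st()"
```

```text
t: 41.68
tool_pos: [0.4627, 0.2168, 0.2407]
eef_rot: [-0.707, 0.707, -0.005, 0.004]
force: [-8.6, -2.7, 18.6]
grip_width: 0.503
t: 41.92
tool_pos: [0.4626, 0.2168, 0.2408]
eef_rot: [0.707, -0.707, 0.005, -0.004]
force: [-5.6, -0.9, 10.8]
grip_width: 0.506
t 41.92 grasp [0.4626 0.2168 0.0861] yaw -0.7 F [-5.6 -0.9 10.8] T [-0.19  1.03  0.01] g 0.506 q6 0.38
```

```bash
python3 -m jog '[[0,0,0,0],[0,0,0,0],[0,0,0,0],[0,-0.15,0,0],[0,-0.45,0,0]]' 1;python3 -c "
from h import *
go(.601,.0765,.165,0)
snap('side','s21');snap('scene','c21')
im=cv2.imread('pics/s21.png');b=cv2.resize(im[150:300,210:350],(560,600),interpolation=cv2.INTER_CUBIC);cv2.imwrite('pics/s21a.png',b)"
```

```text
t: 42.55
tool_pos: [0.4623, 0.2165, 0.3381]
eef_rot: [-0.706, 0.708, -0.006, 0.003]
force: [1.1, 1.4, 0.5]
grip_width: 0.998
t 42.55 grasp [0.4623 0.2165 0.1834] yaw -0.7 tilt [-0.005 -0.002 -1.   ] F [1.1 1.4 0.5] g 1.00
  rows: [ 0.562  0.072 -0.553] -0.008
```

View pics/s21a.png

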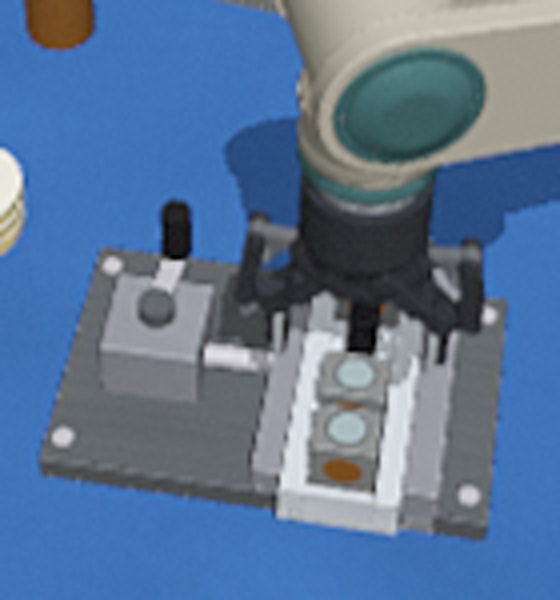

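```bash
python3 -m jog '[[0.14,0,-0.14,0],[0.28,0,-0.28,0],[0.42,0,-0.42,0],[0.56,0.04,-0.55,-0.008],[0.562,0.07,-0.553,-0.008]]' 0;python3 -c "
from h import *
go(.601,.0765,.117,0)
np.save('cm_w22.npy',eyes.camera_model('wrist'),allow_pickle=True);snap('wrist','w22')"
```

```text
t: 43.28
tool_pos: [0.6028, 0.0743, 0.3203]
eef_rot: [-0.707, 0.707, -0.002, 0.001]
force: [-0.3, 0.6, 0.4]
grip_width: 0.499
t 43.27 grasp [0.6028 0.0743 0.1656] yaw -0.2 tilt [-0.001 -0.001 -1.   ] F [-0.3  0.6  0.4] g 0.50
  rows: [-0.007  0.195  0.009] -0.002
```

View pics/w22.png

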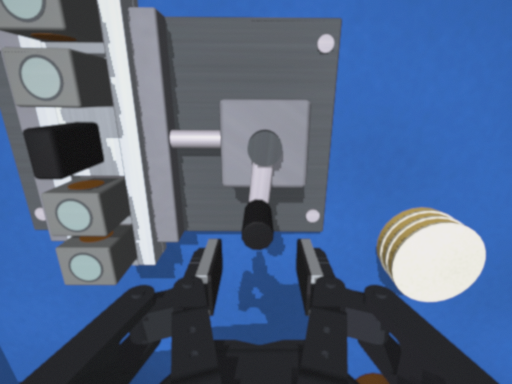

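```bash
python3 - <<'E'
from h import *
cm=np.load('cm_w22.npy',allow_pickle=True).item()
print(cast(cm,(258,234),.128));go(.601,.0765,.117,0)
E
python3 -m jog '[[-0.007,0.06,0.009,0],[-0.007,0.12,0.009,0],[-0.007,0.17,0.009,0],[-0.007,0.195,0.009,0],[-0.007,0.195,0.009,0]]'; python3 -c "
from h import *
st()"
```

```text
[0.60142033 0.07554833 0.128     ]
t 43.33 grasp [0.6018 0.0755 0.1646] yaw -0.1 tilt [-0.003 -0.    -1.   ] F [-0.3  0.6 -1.4] g 0.50
  rows: [-0.003  0.19   0.004] -0.002
t: 43.95
tool_pos: [0.5996, 0.079, 0.2727]
eef_rot: [-0.707, 0.707, -0.0, -0.0]
force: [0.0, -0.5, -0.3]
grip_width: 0.502
t 43.95 grasp [0.5996 0.079  0.118 ] yaw -0.0 F [ 0.  -0.5 -0.3] T [ 0.02  0.02 -0.02] g 0.502 q6 0.07
```

```bash
python3 -m jog '[[0.006,0.003,-0.009,0],[0.006,0.003,-0.009,0]]'; python3 -c "
from h import *
st()";python3 -m jog '[[0,0,0,0],[0,0,0,0],[0,0,0,0],[0,0,0,0]]' -1; python3 -c "
from h import *
crank([72,48,24,0,-24])"
```

```text
t: 44.2
tool_pos: [0.6014, 0.0765, 0.2729]
eef_rot: [-0.707, 0.707, 0.0, 0.001]
force: [0.5, -0.5, -0.3]
grip_width: 0.496
t 44.20 grasp [0.6014 0.0765 0.1182] yaw -0.0 F [ 0.5 -0.5 -0.3] T [-0.06  0.    0.04] g 0.496 q6 0.07
t: 44.7
tool_pos: [0.6013, 0.0766, 0.2729]
eef_rot: [-0.707, 0.707, 0.0, 0.0]
force: [0.4, -0.4, 3.3]
grip_width: 0.239
knob ang 95.8 rad 1.67 radius 0.0496 F [ 0.4 -0.4  3.3] t 44.7 g 0.239 z 0.1182
 [0.082,0,0.007,0] [0.154,0,0.049,0] [0.203,0,0.116,0] [0.220,0,0.198,0] [0.203,0,0.279,0]
```

```bash
python3 -m jog '[[0.082,0,0.007,0],[0.154,0,0.049,0],[0.203,0,0.116,0],[0.22,0,0.198,0],[0.203,0,0.279,0]]'; python3 -c "
from h import *
crank([-48,-72,-96,-120,-144],A+.05*np.array([np.cos(np.radians(24)),np.sin(np.radians(24))]))"
```

```text
t: 45.32
tool_pos: [0.6525, 0.1465, 0.2729]
eef_rot: [-0.707, 0.707, 0.0, 0.001]
force: [-2.7, -4.8, 3.8]
grip_width: 0.237
knob ang 336.1 rad 5.87 radius 0.0506 F [-2.7 -4.8  3.8] t 45.3 g 0.237 z 0.1182
 [-0.049,0,0.067,0] [-0.121,0,0.109,0] [-0.204,0,0.117,0] [-0.283,0,0.092,0] [-0.345,0,0.036,0]
```

```bash
python3 -m jog '[[-0.049,0,0.067,0],[-0.121,0,0.109,0],[-0.204,0,0.117,0],[-0.283,0,0.092,0],[-0.345,0,0.036,0]]'; python3 -c "
from h import *
crank([-168,-192,-216,-240,-260],A+.05*np.array([np.cos(np.radians(144)),np.sin(np.radians(144))]))"
```

```text
t: 45.95
tool_pos: [0.5652, 0.1557, 0.2729]
eef_rot: [-0.707, 0.707, 0.002, 0.001]
force: [15.3, -6.2, -3.2]
grip_width: 0.241
knob ang 215.9 rad 3.77 radius 0.0507 F [15.3 -6.2 -3.2] t 46.0 g 0.241 z 0.1182
 [-0.034,0,-0.076,0] [-0.034,0,-0.159,0] [-0.000,0,-0.235,0] [0.062,0,-0.291,0] [0.127,0,-0.315,0]
```

```bash
python3 -m jog '[[-0.034,0,-0.076,0],[-0.034,0,-0.159,0],[0,0,-0.235,0],[0.062,0,-0.291,0],[0.135,0,-0.316,0]]'; python3 -m jog '[[0,0,0,0]]'; python3 -c "
from h import *
crank([96])"; python3 -m jog '[[0,0,0,0],[0,0,0,0],[0,-0.1,0,0],[0,-0.25,0,0],[0,-0.4,0,0]]' 0; python3 -c "
from h import *
st();snap('side','s23');snap('scene','c23')
im=cv2.imread('pics/s23.png');b=cv2.resize(im[150:300,210:350],(560,600),interpolation=cv2.INTER_CUBIC);cv2.imwrite('pics/s23a.png',b)"
```

```text
t: 46.58
tool_pos: [0.5995, 0.0763, 0.2727]
eef_rot: [0.708, -0.707, 0.001, 0.0]
force: [-2.2, 8.7, 5.5]
grip_width: 0.235
t: 46.7
tool_pos: [0.6003, 0.0764, 0.2728]
eef_rot: [0.707, -0.707, -0.0, -0.001]
force: [2.2, 1.3, 3.8]
grip_width: 0.242
knob ang 96.9 rad 1.69 radius 0.0500 F [2.2 1.3 3.8] t 46.7 g 0.242 z 0.1181
 [0.003,0,-0.001,0]
t: 47.32
tool_pos: [0.599, 0.0764, 0.3729]
eef_rot: [-0.707, 0.707, -0.001, -0.001]
force: [0.4, 0.3, -0.0]
grip_width: 0.5
t 47.33 grasp [0.599  0.0764 0.2182] yaw -0.0 F [ 0.4  0.3 -0. ] T [-0.03  0.04 -0.02] g 0.500 q6 0.07
```

View pics/s23a.png

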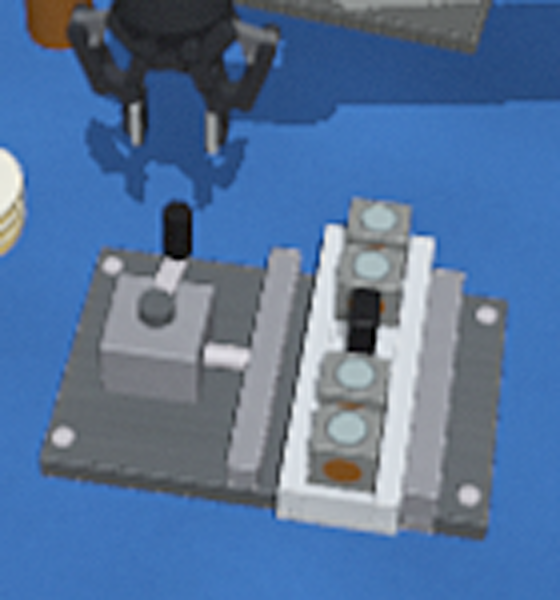

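```bash
python3 -c "
from h import *
go(.462,.1242,.2,-.6)"
```

```text
t 47.42 grasp [0.5994 0.0765 0.223 ] yaw -0.0 tilt [ 0.008  0.    -1.   ] F [ 0.2 -0.5  0.8] g 0.50
  rows: [-0.55   0.088  0.191] 0.007
```

```bash
python3 -m jog '[[-0.14,0,0.05,0],[-0.28,0.03,0.1,0],[-0.42,0.06,0.15,0.007],[-0.55,0.08,0.19,0.007],[-0.55,0.08,0.19,0.007]]' 0.6; python3 -c "
from h import *
st();np.save('cm_w24.npy',eyes.camera_model('wrist'),allow_pickle=True);snap('wrist','w24')
im=cv2.imread('pics/w24.png');b=cv2.resize(im[20:320,130:380],(500,600),interpolation=cv2.INTER_CUBIC);cv2.imwrite('pics/w24a.png',b)"
```

```text
t: 48.05
tool_pos: [0.4602, 0.1245, 0.3512]
eef_rot: [-0.707, 0.707, -0.004, 0.003]
force: [0.1, -0.7, 0.4]
grip_width: 0.803
t 48.05 grasp [0.4602 0.1245 0.1965] yaw -0.6 F [ 0.1 -0.7  0.4] T [ 0.01 -0.06 -0.02] g 0.803 q6 0.20
```

View pics/w24a.png

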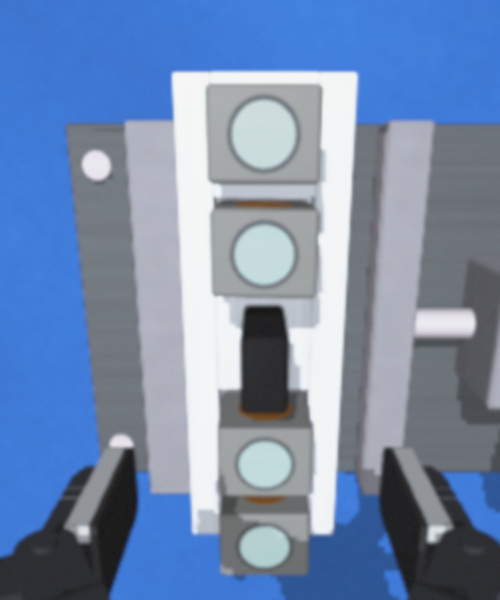

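Run:
```python
from h import *
cm=np.load('cm_w24.npy',allow_pickle=True).item()
f=lambda u,v:(u/2+130-.3,v/2+20-.3)
H=np.array([cast(cm,f(*u),.112) for u in((242,335),(288,335),(288,412),(241,412))]);print(H.round(4),H.mean(0))
for u in((265,133),(266,253),(265,464),(265,546)):print(cast(cm,f(*u),.096))
go(.4622,.1242,.098,-.6)
```

```text
[[0.4529 0.1425 0.112 ]
 [0.4709 0.1423 0.112 ]
 [0.4711 0.109  0.112 ]
 [0.4518 0.1092 0.112 ]] [0.46166082 0.12576613 0.112     ]
[0.46253307 0.21691146 0.096     ]
[0.46262687 0.17189644 0.096     ]
[0.46156188 0.07511347 0.096     ]
[0.46125045 0.02964322 0.096     ]
t 48.10 grasp [0.4612 0.1241 0.1971] yaw -0.6 tilt [-0.001 -0.001 -1.   ] F [ 0.4 -0.2  0.5] g 0.80
  rows: [0.004 0.396 0.   ] 0.0
```

```bash
python3 -m jog '[[0.003,0.1,0,0],[0.003,0.2,0,0],[0.003,0.3,0,0],[0.003,0.39,0,0],[0.003,0.396,0,0]]'; python3 -m jog '[[0,0,0,0]]'; python3 -c "
from h import *
st()"; python3 -m jog '[[0,0,0,0],[0,0,0,0],[0,0,0,0],[0,0,0,0],[0,0,0,0]]' -1;python3 -c "
from h import *
st()"
```

```text
t: 48.72
tool_pos: [0.4628, 0.1235, 0.2516]
eef_rot: [-0.707, 0.707, -0.006, 0.003]
force: [0.6, -0.4, 0.0]
grip_width: 0.799
t: 48.85
tool_pos: [0.4633, 0.1238, 0.2541]
eef_rot: [-0.707, 0.707, -0.004, 0.004]
force: [1.2, -0.6, 0.7]
grip_width: 0.804
t 48.85 grasp [0.4633 0.1238 0.0994] yaw -0.7 F [ 1.2 -0.6  0.7] T [0.02 0.   0.03] g 0.804 q6 0.20
t: 49.48
tool_pos: [0.4627, 0.124, 0.2539]
eef_rot: [-0.707, 0.707, -0.004, 0.004]
force: [-3.6, 0.3, 5.1]
grip_width: 0.225
t 49.48 grasp [0.4627 0.124  0.0992] yaw -0.6 F [-3.6  0.3  5.1] T [-0.04  0.32  0.01] g 0.225 q6 0.20
```

```bash
python3 -m jog '[[0.008,-0.01,0,0],[0.016,-0.05,0,0],[0.02,-0.15,0,0],[0.02,-0.3,0,0],[0.02,-0.45,0,0]]'; python3 -c "
from h import *
st();snap('side','s25');go(.527,-.334,.225,-98.6)"
```

```text
t: 50.1
tool_pos: [0.4676, 0.1238, 0.3664]
eef_rot: [-0.707, 0.707, -0.005, 0.003]
force: [0.5, 0.6, -8.9]
grip_width: 0.227
t 50.10 grasp [0.4676 0.1238 0.2117] yaw -0.6 F [ 0.5  0.6 -8.9] T [ 0.01 -0.12 -0.  ] g 0.227 q6 0.19
t 50.15 grasp [0.4681 0.1239 0.2179] yaw -0.6 tilt [ 0.007  0.001 -1.   ] F [ 1.1  0.5 -1.2] g 0.22
  rows: [ 0.257 -0.029 -1.829] 1.088
```

View pics/s25.png

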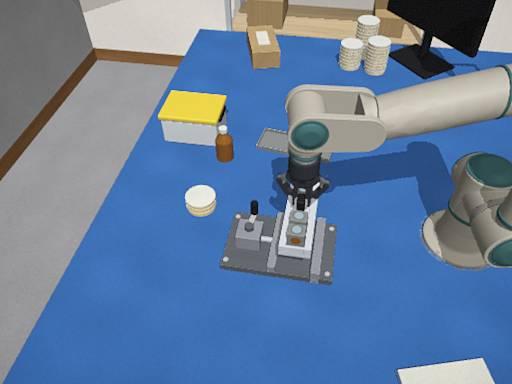

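```bash
python3 -m jog '[[0.02,-0.01,-0.1,0.05],[0.04,-0.02,-0.25,0.15],[0.07,-0.02,-0.45,0.25],[0.1,-0.02,-0.65,0.36],[0.12,-0.02,-0.85,0.45]]'; python3 -c "
from h import *
st();go(.527,-.334,.222,-98.6)"
```

```text
t: 50.78
tool_pos: [0.4953, -0.0906, 0.3695]
eef_rot: [-0.661, 0.661, -0.251, 0.25]
force: [0.9, 0.3, -8.5]
grip_width: 0.222
t 50.77 grasp [ 0.4953 -0.0906  0.2148] yaw -41.4 F [ 0.9  0.3 -8.5] T [ 0.02 -0.14  0.04] g 0.222 q6 0.47
t 50.77 grasp [ 0.4953 -0.0906  0.2148] yaw -41.4 tilt [-0.002  0.    -1.   ] F [ 0.9  0.3 -8.5] g 0.22
  rows: [ 0.739 -0.029 -0.646] 0.635
```

```bash
python3 -m jog '[[0.15,-0.02,-0.12,0.11],[0.3,-0.025,-0.26,0.22],[0.45,-0.025,-0.4,0.33],[0.6,-0.025,-0.54,0.44],[0.735,-0.025,-0.645,0.54]]'; python3 -m jog '[[0,0,0,0.05],[0,0,0,0.09],[0,0,0,0.09]]';python3 -c "
from h import *
go(.527,-.334,.222,-98.6);np.save('cm_w26.npy',eyes.camera_model('wrist'),allow_pickle=True);snap('wrist','w26');snap('side','s26')"
```

```text
t: 51.4
tool_pos: [0.5274, -0.3335, 0.3752]
eef_rot: [0.499, -0.5, 0.501, -0.5]
force: [0.7, 0.1, -7.8]
grip_width: 0.223
t: 51.78
tool_pos: [0.5276, -0.3315, 0.3753]
eef_rot: [0.464, -0.465, 0.534, -0.532]
force: [-0.2, 0.1, -9.9]
grip_width: 0.222
t 51.77 grasp [ 0.5276 -0.3315  0.2206] yaw -97.8 tilt [-0.002  0.001 -1.   ] F [-0.2  0.1 -9.9] g 0.22
  rows: [ 0.01  -0.006 -0.001] 0.009
```

View pics/w26.png

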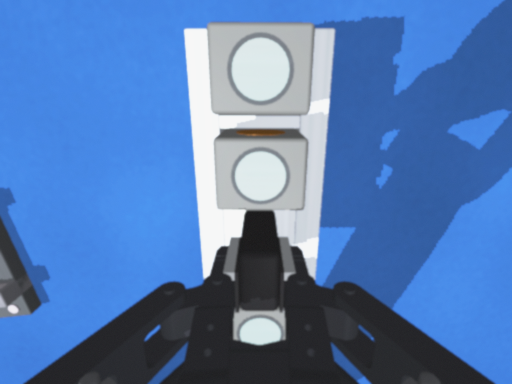

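View pics/s26.png

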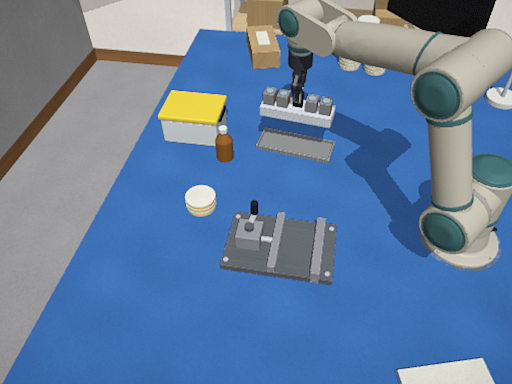

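```bash
python3 -c "
from h import *
go(.5266,-.333,.1,-98.6)"; python3 -m jog '[[0.006,0.1,-0.003,0.009],[0.006,0.2,-0.003,0.009],[0.006,0.32,-0.003,0.009],[0.006,0.42,-0.003,0.009],[0.006,0.48,-0.003,0.009]]';python3 -c "
from h import *
go(.5266,-.333,.0822,-98.6);snap('side','s27');snap('scene','c27')
im=cv2.imread('pics/s27.png');b=cv2.resize(im[80:180,240:350],(660,600),interpolation=cv2.INTER_CUBIC);cv2.imwrite('pics/s27a.png',b)
im=cv2.imread('pics/c27.png');b=cv2.resize(im[190:320,90:220],(600,600),interpolation=cv2.INTER_CUBIC);cv2.imwrite('pics/c27a.png',b)"
```

```text
t 51.88 grasp [ 0.5276 -0.3312  0.2214] yaw -97.8 tilt [-0.001  0.001 -1.   ] F [-0.5  0.1 -7.9] g 0.22
  rows: [ 0.008  0.486 -0.002] 0.009
t: 52.5
tool_pos: [0.5264, -0.3323, 0.2553]
eef_rot: [0.461, -0.461, 0.537, -0.535]
force: [-0.6, -0.4, -7.9]
grip_width: 0.223
t 52.50 grasp [ 0.5264 -0.3323  0.1006] yaw -98.6 tilt [-0.002  0.001 -1.   ] F [-0.6 -0.4 -7.9] g 0.22
  rows: [0.003 0.074 0.001] 0.0
```

View pics/s27a.png

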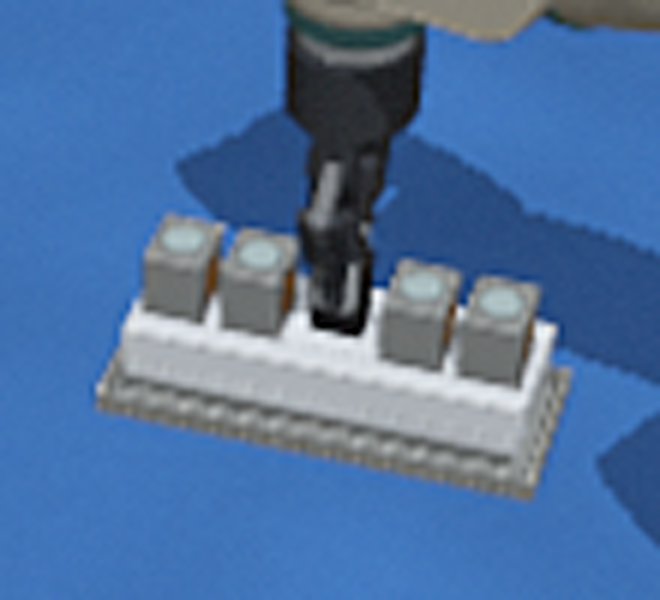

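View pics/c27a.png

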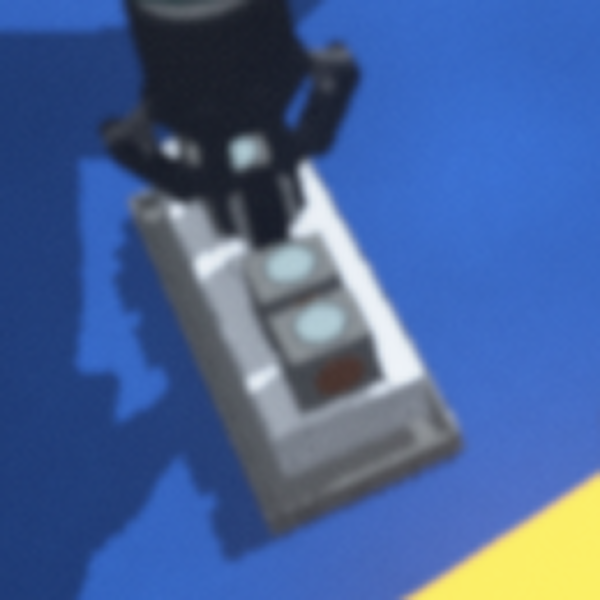

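```bash
python3 -m jog '[[0.001,0.025,0.001,0],[0.001,0.05,0.001,0],[0.001,0.066,0.001,0],[0.001,0.074,0.001,0],[0.001,0.078,0.001,0]]';python3 -c "
from h import *
st()"
```

```text
t: 53.22
tool_pos: [0.5269, -0.3329, 0.2377]
eef_rot: [-0.461, 0.461, -0.536, 0.536]
force: [-0.0, 0.3, -8.3]
grip_width: 0.221
t 53.23 grasp [ 0.5269 -0.3329  0.083 ] yaw -98.6 F [-0.   0.3 -8.3] T [0.02 0.01 0.06] g 0.221 q6 1.10
```

```bash
python3 -m jog '[[0,0.004,0,0],[0,0.008,0,0],[0,0.008,0,0]]';python3 -c "
from h import *
st()"
```

```text
t: 53.6
tool_pos: [0.5271, -0.3331, 0.2369]
eef_rot: [-0.461, 0.461, -0.536, 0.537]
force: [0.9, 0.5, 0.0]
grip_width: 0.225
t 53.60 grasp [ 0.5271 -0.3331  0.0822] yaw -98.7 F [0.9 0.5 0. ] T [0.48 0.4  0.  ] g 0.225 q6 1.10
```

Touching floor (z 0.0822 as predicted). Release and rise.

```bash
python3 -m jog '[[0,0.002,0,0],[0,0.002,0,0]]';python3 -m jog '[[0,0,0,0],[0,0,0,0],[0,0,0,0],[0,0,0,0],[0,0,0,0]]' 0.6; python3 -m jog '[[0,-0.1,0,0],[0,-0.25,0,0],[0,-0.45,0,0],[0,-0.6,0,0],[0,-0.6,0,0]]' 0.6;python3 -c "
from h import *
st();np.save('cm_w28.npy',eyes.camera_model('wrist'),allow_pickle=True);snap('side','s28');snap('scene','c28');snap('wrist','w28')
im=cv2.imread('pics/s28.png');b=cv2.resize(im[80:180,240:350],(660,600),interpolation=cv2.INTER_CUBIC);cv2.imwrite('pics/s28a.png',b)"
```

```text
t: 53.85
tool_pos: [0.5271, -0.3331, 0.2369]
eef_rot: [-0.461, 0.461, -0.536, 0.537]
force: [-0.9, 1.3, 5.4]
grip_width: 0.222
t: 54.48
tool_pos: [0.5269, -0.3329, 0.2352]
eef_rot: [-0.461, 0.461, -0.536, 0.536]
force: [-0.4, -0.4, -0.9]
grip_width: 0.8
t: 55.1
tool_pos: [0.5269, -0.333, 0.3898]
eef_rot: [-0.461, 0.46, -0.534, 0.539]
force: [0.0, -0.1, -0.8]
grip_width: 0.799
t 55.10 grasp [ 0.5269 -0.333   0.2351] yaw -98.7 F [ 0.  -0.1 -0.8] T [ 0.01  0.05 -0.03] g 0.799 q6 1.10
```

View pics/s28a.png

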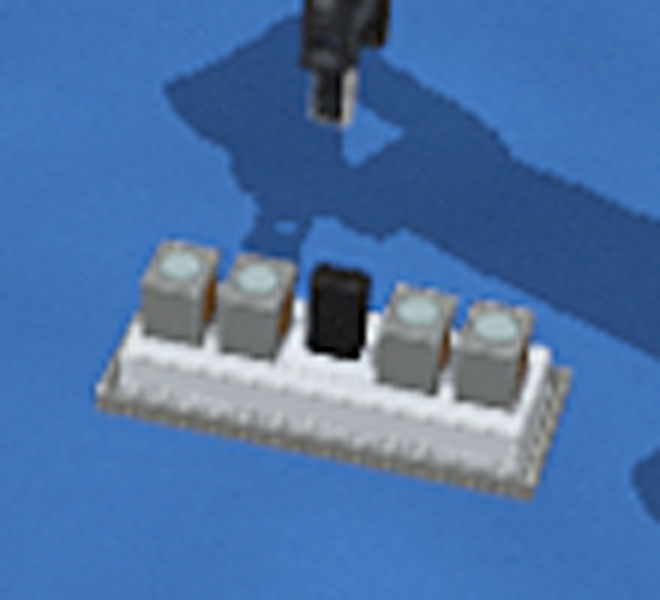

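View pics/w28.png

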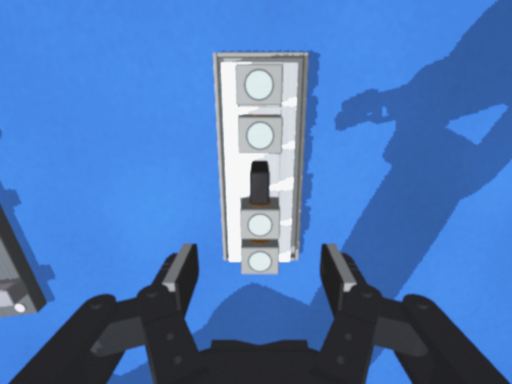

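View pics/c28.png

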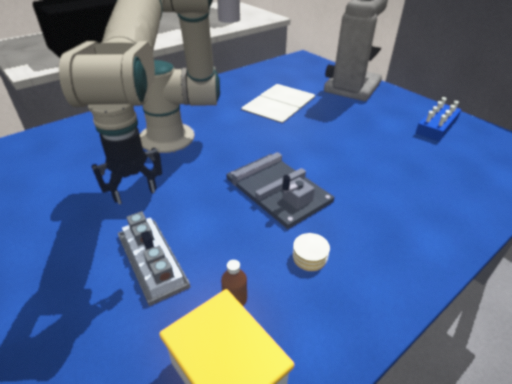

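```bash
python3 -c "
from h import *
cm=np.load('cm_w28.npy',allow_pickle=True).item()
for u in((259,84),(260,134),(260,225),(260,262)):print(cast(cm,u,.079).round(4))
print(r.hand_in())"
```

```text
[ 0.624  -0.3491  0.079 ]
[ 0.5783 -0.3431  0.079 ]
[ 0.4804 -0.3283  0.079 ]
[ 0.4339 -0.3212  0.079 ]
the job is handed in; nothing more can be done
None
```

The job is finished and handed in at about 55 s of the 210 s allowed. The hand-in reported no verdict.

**Vise and clamping:** I set the carrier on the vise bed within about 1 mm of the centre line. I then cranked to about 7.95 rad, about 1 rad past the stated contact angle. I judged the grip from that angle and the pictures, because the crank force was too small to confirm it.

**Cubes:** All four cubes are in the bays and pressed to the floor. At each stop the height matched the expected home height and the push force rose to 11–22 N. The third cube caught on the edge of its bay at first (about 21 N), so I backed it off, shifted it about 1.5 mm and it went in freely.

**Unclamping and return:** I wound the crank back almost exactly one turn, and the jaw came visibly clear of the carrier. I then lifted the carrier out by its handle and laid it back in the tray.

**Last checks:**
- The pictures show the carrier flat inside the tray walls, with all four cubes level.
- The cubes sit about 46 mm apart, as the bays do.
- The bottle and dishes look unmoved, and the gripper is clear of everything.
- The camera views disagreed by up to about 9 mm on the tray's position. I therefore put the carrier back where it had been lying at the start.

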